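# Pack the last two dye bottles into the site crate

### The job

Finish packing the divided plywood crate: put the last two square white bottles, the one standing on the bench and the one lying in the pigeonhole rack, upright with the cap on top, each in an empty cell of its own, all the way down on the crate's floor. Lower them in rather than dropping them, and leave everything else where it is.

Things in the scene. Friction and masses are not known exactly. Their poses are not given: they have to be found in the camera images.
- rack_bottle_center (a point): Square white bottle to fetch from the rack, same make as the bench bottle. The point is its centre, on the axis 75 mm from the base; z runs from base to cap, x and y square to its flat sides. It starts lying level in one of the rack's slots, cap inwards, axis 36 mm above the bench; only the lowest 62 mm of its body sticks out of the rack's front.
- bench_bottle_center (a point): Square white bottle standing on the bench between crate and rack: body 56 x 56 mm, 95 mm high, conical shoulder, then a round black ribbed cap, 30 mm in diameter, from 112 to 150 mm above the base (150 mm tall in all, about 0.22 kg). The point is its centre, on the axis 75 mm above the base; z runs from base to cap, x and y square to its flat sides.
- crate: Divided plywood crate, fixed, turned any way: 228 (x) by 156 (y) by 92 mm high, open top; origin at the centre of its underside, z up. Six cells 66 x 66 mm, centres at x = -72, 0, 72 and y = -36, 36 mm, split by 6 mm boards with tops 81 mm above the bench; outer boards 9 mm; inner floor 9 mm above the bench. Three cells are taken, three empty.
- rack: Plywood pigeonhole rack, fixed: 224 (y) by 110 (x) by 80 mm high, sanding stuff on the rear half of its top (up to 108 mm). Origin at the centre of its underside; the open front is its -x side, 55 mm from the origin. Three slots 64 mm wide and high, 104 mm deep, at y = -72, 0, 72 mm, floor 8 mm above the bench. The bench straight in front of the slots is clear for 200 mm.
- packed_bottle_center (a point): Already packed, leave: a third bottle of the same square kind standing in a crate cell. The point is its centre, 75 mm above its base.
- packed_can_center (a point): Already packed, leave: round spray can, 52 mm in diameter, 147 mm tall, standing in a crate cell. The point is its centre, half-way up.
- packed_tin_center (a point): Already packed, leave: round steel tin, 62 mm in diameter, 74 mm tall, standing in a crate cell. The point is its centre, half-way up.
- glue_center (a point): Bystander: round cream glue bottle with a pointed nozzle, 60 mm in diameter, 148 mm tall, standing on the bench. The point is its centre, half-way up.
- carton_long_center (a point): Bystander: cardboard carton 95 x 54 x 50 mm lying wholly inside a rack slot. The point is its centre.
- carton_short_center (a point): Bystander: cardboard carton 80 x 54 x 50 mm lying wholly inside a rack slot. The point is its centre.
- jar_center (a point): Bystander: amber jar with a steel lid, 68 mm in diameter, 87 mm tall, at the back of the bench. The point is its centre.
- plane_center (a point): Bystander: block plane 165 x 50 mm, about 55 mm high, on the right of the bench. The point is 25 mm above the middle of its sole.
- cell0 (a point): Centre of the floor of crate cell 0, at x = -72, y = -36 mm in the crate's frame; axes as the crate's.
- cell1 (a point): Centre of the floor of crate cell 1, at x = -72, y = 36 mm in the crate's frame; axes as the crate's.
- cell2 (a point): Centre of the floor of crate cell 2, at x = 0, y = -36 mm in the crate's frame; axes as the crate's.
- cell3 (a point): Centre of the floor of crate cell 3, at x = 0, y = 36 mm in the crate's frame; axes as the crate's.
- cell4 (a point): Centre of the floor of crate cell 4, at x = 72, y = -36 mm in the crate's frame; axes as the crate's.
- cell5 (a point): Centre of the floor of crate cell 5, at x = 72, y = 36 mm in the crate's frame; axes as the crate's.

How it is judged:
At the end, for the whole second after the job is handed in: Both square bottles (rack and bench) stand cap up, within 0.15 rad of upright, in cells of the crate, with their bases on the crate's floor (centre 78 to 92 mm above the crate's underside). Nothing else has been moved more than 30 mm (x of rack_bottle_center in the frame of crate between -0.105 and 0.105 m and y of rack_bottle_center in the frame of crate between -0.069 and 0.069 m and z of rack_bottle_center in the frame of crate between 0.078 and 0.092 m and angle between each of rack_bottle_center, bench_bottle_center's own z axis and vertical below 0.15 rad and linear speed of each of rack_bottle, bench_bottle below 0.03 m/s and x of bench_bottle_center in the frame of crate between -0.105 and 0.105 m and y of bench_bottle_center in the frame of crate between -0.069 and 0.069 m and z of bench_bottle_center in the frame of crate between 0.078 and 0.092 m); the robot touches nothing.
It fails at once if the bottle from the rack is dropped into the crate instead of being lowered (falls faster than 0.6 m/s inside a cell, a free fall of about 20 mm) (x of rack_bottle_center in the frame of crate between -0.105 and 0.105 m and y of rack_bottle_center in the frame of crate between -0.069 and 0.069 m and z of rack_bottle_center in the frame of crate below 0.155 m and linear speed of rack_bottle above 0.6 m/s).
It fails at once if the bottle from the bench is dropped into the crate instead of being lowered (falls faster than 0.6 m/s inside a cell, a free fall of about 20 mm) (x of bench_bottle_center in the frame of crate between -0.105 and 0.105 m and y of bench_bottle_center in the frame of crate between -0.069 and 0.069 m and z of bench_bottle_center in the frame of crate below 0.155 m and linear speed of bench_bottle above 0.6 m/s).
It fails at once if a thing already packed in the crate is moved more than 30 mm (distance of any of packed_bottle_center, packed_can_center, packed_tin_center from where it was at the start of the episode above 0.03 m).
It fails at once if the glue bottle, jar, block plane or a carton in the rack is moved more than 30 mm (distance of any of glue_center, carton_long_center, carton_short_center, jar_center, plane_center from where it was at the start of the episode above 0.03 m).
It also fails if it takes over 72 s, if anything falls off the work surface, if the arm or the gripper's body presses on something with over 40 N, if the wrist force passes 120 N, or if a joint passes its speed limit or range.

### The arm

A 7-joint arm with a two-finger parallel gripper is mounted at the origin on the work surface. World frame = base frame: x ahead of the robot, y to its left, z up, the work surface at z = 0. Lengths are in m, angles in rad, forces in N, time in s.
With the tool pointing down it reaches from about 0.425 to 0.875 m from the base axis. Payload 8.4 kg.
Tool frame: the origin (TCP) lies midway between the tips of the shut fingers; the grasp point (between the pads) lies 19 mm behind it; y points along the fingers, z is the direction in which the jaws open and shut, and the axes are right-handed (so a half turn about y gives the same grasp; the last joint's range is limited). The gripper opens to 87 mm and grips with 3 to 60 N. Pads are 19 mm wide; open, the fingers measure 117 mm over their backs; the gripper's body (75 mm by 190 mm) begins 51 mm behind the grasp point.
Start: joints at [1.231, 0.333, 0.04, 1.465, -0.013, 1.343, -0.059], TCP at [0.155, -0.631, 0.223] pointing down, gripper open.
Joint ranges: [-2.58, 2.58], [-0.38, 2.09], [-1.3, 1.39], [0.25, 2.4], [-1.5, 4.64], [0.08, 2.09], [-2.65, 2.65]. Speed limits (rad/s): [2.22, 2.22, 2.79, 2.79, 3.14, 3.14, 3.14].

### API

Orientations are given as a unit quaternion [w, x, y, z].
In Python, from plant import ctrl, optics, boxes_of, trace, tip_of gives the robot as it stands.
- The arm moves only by the tool servo_tool, never from a script. Its argument "commands" is a list of rows, each an object of numbers: "x", "y", "z": the shift along the tool's x, y, z in mm; "turn": the turn about the tool's y in units of 5 degrees (1.0 is 5 degrees). In form: [{"x": .., "y": .., "z": .., "turn": ..}, ...]. A call has 1 to 20 rows; each row shifts and turns the commanded pose from where the row before left it, along the tool's axes as they then stand; what a row does not reach is not made up. A row lasts 1/8 s, in which the tool goes at most 62.5 mm and 10.7 degrees, less where a joint would pass 70% of its speed; a pose out of reach is approached as far as the arm can. A call with a gripper value outside its range is refused whole. "gripper" is the closure, from -1 (fully open) to 1 (shut), set as the call begins (left out, the last holds). The fingers move at their own pace and stop on an object; "newtons" is the grip in N (left out, the last holds). Time passes only in rows, so rows that do not move let the fingers close. It gives the time, the measured TCP pose, the force and the opening at its end, in the units of the state.
- ctrl.read_state(): the state, without advancing time (a new reading comes with each control period).
- optics.camera(name): name is "side" or "top"; returns a dict with "img" (480x640x3 uint8, blue, green, red), "fx", "fy", "cx", "cy" (pixels), "k1" (the pictures are not rectified: a ray, as slopes to the right and down, at radius r is drawn at 1 + k1 r^2 times it, then the intrinsics apply), "rvec" (rotation vector, rad) and "tvec" (3), from world to camera coordinates, as OpenCV has them. Camera axes: x right, y down, z forward; pixel columns grow to the right and rows downward; lengths in m; the calibration is good to about 2 mm. A picture is of the moment at which its call begins. There is no depth.
- ctrl.finish_job(): hands the job in, once; it reports no verdict.
Trained networks look in the newest picture that a camera, given by its name, has taken for a name from the list of things; names that differ only in an ending like _2 or _b are one class to them, and where a whole thing is asked for, a point or a joint stands for the part that bears it (a point fixed in the world has none). Each returns a list of dicts, best first, with "conf" (0 to 1); they miss things now and then, are a little off and sometimes report something else, mostly with a low value. They report only what shows in the picture. A call takes as long as a camera call.
- boxes_of(camera, name): "centre" ([row, column] as shares, 0 to 1, of the picture: columns of its width, rows of its height, amid what is visible of it).
- trace(camera, name): "region" (480x640 bool, what is visible of it) and "centre" ([row, column] as shares, 0 to 1, of the picture: columns of its width, rows of its height, amid what is visible of it).
- tip_of(camera, name): "centre" ([row, column] as shares, 0 to 1, of the picture: columns of its width, rows of its height: a listed point, or the origin of a listed thing).
The state is a dict: "clock": time; "joint_pos": joint angles; "qvel": joint speeds; "effort": joint torques, N m; "eef_pos": TCP position; "ee_rot": TCP orientation; "wrist_force": force on the tool from outside, world axes, zero at the start; "ft_torque": the same for the moment, N m; "opening": finger opening in m.
Only numpy, scipy, OpenCV 4.12 (cv2) and the standard library are available. Lean on these libraries where they do the work, as an engineer would, in place of code of your own. Each camera call takes 0.05 s, during which the arm holds its last target.

## Working session

There is one attempt and no reset: what is moved stays moved. The work goes in short steps, Python scripts to look and compute and a tool call to move; the robot and the scene stay as the last step left them, time stands still between calls to the robot, and variables do not carry over. Pictures are saved under pics/ and viewed, and the job is handed in when it is done.

Besides the shell and the picture viewer there is one more tool, called as name(argument=value, ...) on one line, values as JSON. servo_tool: Moves the arm, as the interface text tells. Its arguments: {"type":"object","properties":{"commands":{"type":"array"},"gripper":{"type":"number"},"newtons":{"type":"number"}},"required":["commands"]}

```bash
ls; mkdir -p pics; python3 - <<'E'
from plant import ctrl, optics
import cv2
s=ctrl.read_state()
for k,v in s.items(): print(k,v)
for n in ("side","top"):
    c=optics.camera(n); cv2.imwrite(f"pics/{n}0.png",c["img"])
    print({k:v for k,v in c.items() if k!="img"})
E
```

```text
pics
clock 0.0
joint_pos [ 1.23082438  0.33389173  0.03989219  1.46628451 -0.01337195  1.34326015
 -0.05851162]
qvel [-1.73710633e-03 -1.30139750e-03 -2.47456568e-05  2.29069445e-04
 -1.32360944e-03 -5.40174725e-04 -6.10108921e-04]
effort [-3.86328179e-05 -6.56344914e+01  1.33520845e+00 -4.03807783e+01
 -5.98274893e-02  4.47672943e-02  1.18853791e-04]
eef_pos [ 0.15483481 -0.6308149   0.22166544]
ee_rot [ 0.08479026 -0.0850221   0.70253628 -0.70144468]
wrist_force [-0.71466689 -0.91172134 -0.58978495]
ft_torque [0.06730154 0.02630439 0.00904676]
opening 0.08670334494697647
{'fx': 622.7731201230303, 'fy': 622.7731201230303, 'cx': 318.2863279990599, 'cy': 242.52160950141274, 'k1': -0.010719304926279873, 'rvec': array([ 0.69039069, -2.38299193,  1.37618066]), 'tvec': array([0.42999879, 0.28412948, 1.13015924])}
{'fx': 538.9759665739008, 'fy': 538.9759665739008, 'cx': 316.0665980999354, 'cy': 227.13019348114202, 'k1': 0.04400652684809126, 'rvec': array([ 2.20954227, -2.18157246,  0.07757461]), 'tvec': array([-0.15543997,  0.59084952,  1.35021083])}
```

View pics/side0.png

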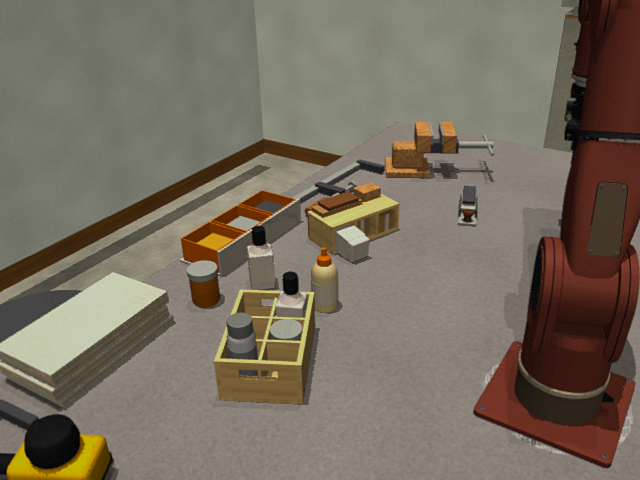

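View pics/top0.png

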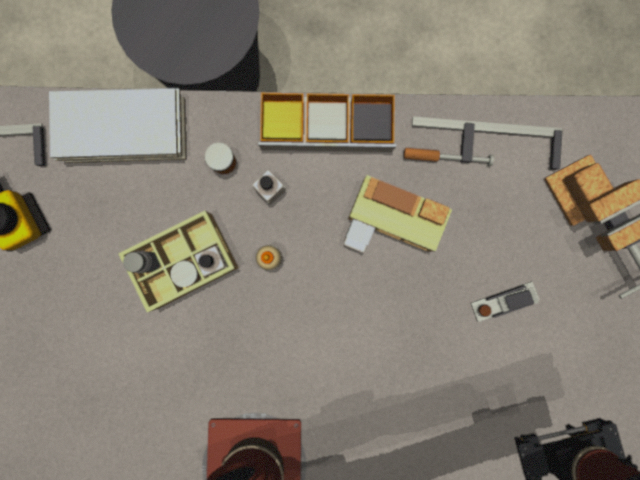

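```bash
cat > h.py <<'E'
import numpy as np, cv2
from scipy.optimize import least_squares
from plant import ctrl, optics, boxes_of, trace, tip_of
class Cam:
    def __init__(s,n):
        c=optics.camera(n); s.n=n; s.img=c["img"]
        s.K=np.array([[c["fx"],0,c["cx"]],[0,c["fy"],c["cy"]],[0,0,1.]]); s.d=np.array([c["k1"],0,0,0.])
        s.r=np.asarray(c["rvec"]); s.t=np.asarray(c["tvec"]); s.R=cv2.Rodrigues(s.r)[0]; s.c=-s.R.T@s.t
    def proj(s,P): return cv2.projectPoints(np.asarray(P,float).reshape(-1,1,3),s.r,s.t,s.K,s.d)[0].reshape(-1,2)
    def ray(s,uv):
        q=cv2.undistortPoints(np.array([[uv]],float),s.K,s.d).ravel(); v=s.R.T@np.array([q[0],q[1],1]); return v/np.linalg.norm(v)
    def at(s,uv,z): v=s.ray(uv); return s.c+v*(z-s.c[2])/v[2]
def tri(cams,uvs):
    f=lambda X: np.concatenate([c.proj(X)[0]-u for c,u in zip(cams,uvs)])
    X0=cams[0].at(uvs[0],0.05); r=least_squares(f,X0); return r.x, np.abs(r.fun).max()
def tip(n,name):
    L=tip_of(n,name); return [(np.array([d["centre"][1]*640,d["centre"][0]*480]),round(d["conf"],2)) for d in L[:2]]
E
python3 - <<'E'
from h import *
np.set_printoptions(precision=4,suppress=True)
S,T=Cam("side"),Cam("top")
for n in "rack_bottle_center bench_bottle_center crate rack packed_bottle_center packed_can_center packed_tin_center glue_center jar_center cell0 cell1 cell2 cell3 cell4 cell5".split():
    a=tip("side",n); b=tip("top",n)
    print(n,a[:1],b[:1], tri([T,S],[b[0][0],a[0][0]]) if a and b else None)
from scipy.spatial.transform import Rotation as R
s=ctrl.read_state(); q=s["ee_rot"]; print(R.from_quat([q[1],q[2],q[3],q[0]]).as_matrix(), s["clock"])
for c in (S,T): print(c.c)
E
```

```text
rack_bottle_center [(array([342.4  , 239.184]), 0.98)] [(array([365.12 , 220.176]), 0.62)] (array([ 0.6127, -0.2711,  0.0253]), np.float64(0.49065031334964715))
bench_bottle_center [] [(array([266.176, 185.424]), 0.6)] None
crate [(array([269.376, 362.208]), 0.72)] [(array([183.68, 259.92]), 0.67)] (array([ 0.5059,  0.1893, -0.0024]), np.float64(0.07607010494876931))
rack [(array([353.408, 232.32 ]), 0.63)] [(array([393.088, 215.088]), 0.71)] (array([ 0.6261, -0.3459,  0.0067]), np.float64(0.4574476636059899))
packed_bottle_center [(array([291.776, 304.704]), 0.8)] [(array([208.512, 259.392]), 0.78)] (array([0.506, 0.108, 0.088]), np.float64(0.7803070628841624))
packed_can_center [(array([243.008, 350.784]), 0.74)] [(array([145.792, 261.984]), 0.75)] (array([0.503 , 0.2623, 0.0788]), np.float64(1.2587782270518915))
packed_tin_center [(array([286.528, 338.016]), 0.8)] [(array([188.608, 272.592]), 0.96)] (array([0.4769, 0.1645, 0.0534]), np.float64(0.7738623184825428))
glue_center [(array([326.08 , 280.176]), 0.71)] [(array([270.72, 257.52]), 0.67)] (array([ 0.5146, -0.0372,  0.0627]), np.float64(0.17106099053336266))
jar_center [(array([203.328, 287.28 ]), 0.79)] [(array([221.632, 159.216]), 0.68)] (array([0.7615, 0.0934, 0.0329]), np.float64(0.48208286576226556))
cell0 [] [(array([189.824, 273.888]), 0.96)] None
cell1 [] [(array([189.824, 273.888]), 0.96)] None
cell2 [] [(array([189.824, 273.888]), 0.96)] None
cell3 [] [(array([189.824, 273.888]), 0.96)] None
cell4 [] [(array([189.824, 273.888]), 0.96)] None
cell5 [] [(array([189.824, 273.888]), 0.96)] None
[[-0.9712  0.      0.2385]
 [-0.2385  0.0001 -0.9712]
 [-0.     -1.     -0.0001]] 1.7
[-0.1126  0.9309  0.8146]
[ 0.51   -0.1345  1.385 ]
```

```bash
python3 - <<'E'
from h import *
T=Cam("top");S=Cam("side")
def z(c,x0,y0,w,h,f,n): cv2.imwrite(n,cv2.resize(c.img[y0:y0+h,x0:x0+w],None,fx=f,fy=f,interpolation=cv2.INTER_CUBIC))
z(T,110,150,190,165,4,"pics/zt1.png"); z(T,330,160,140,105,5,"pics/zt2.png"); z(S,200,210,160,200,3,"pics/zs1.png"); z(S,290,170,130,100,5,"pics/zs2.png")
E
```

```text
(no output)
```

View pics/zt1.png

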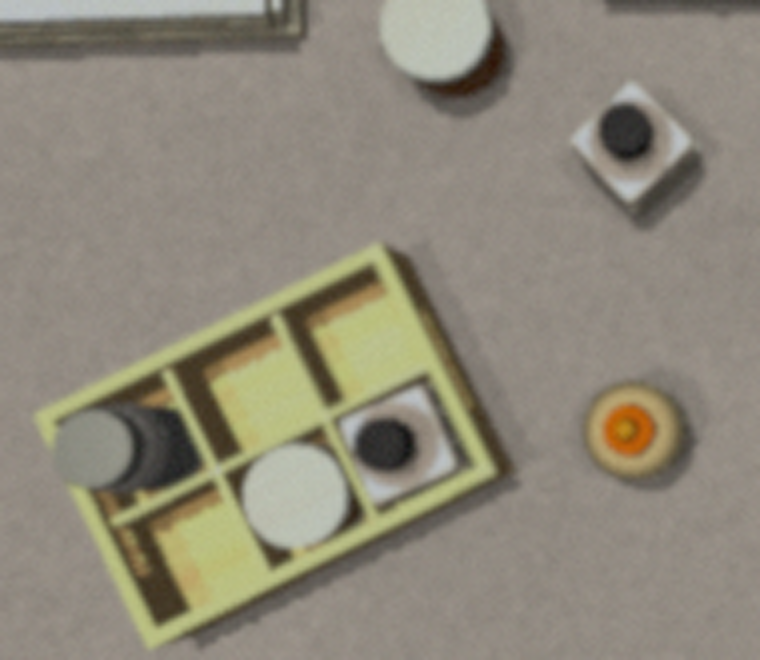

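View pics/zt2.png

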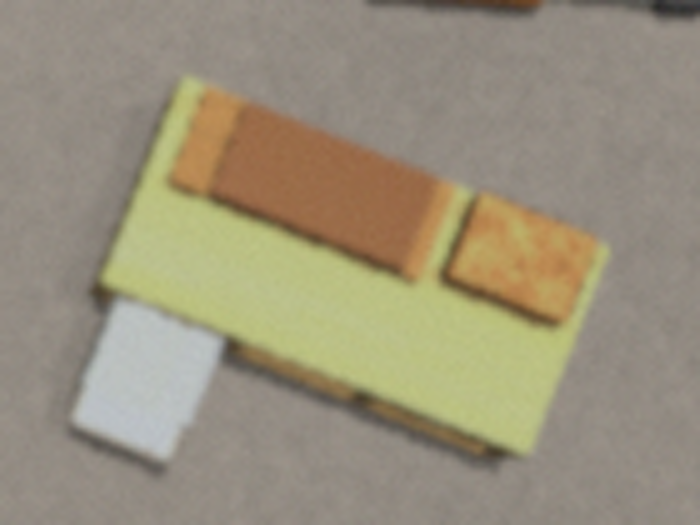

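View pics/zs1.png

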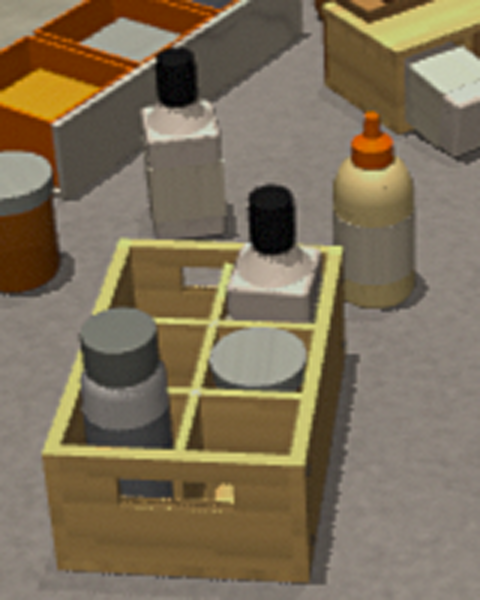

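View pics/zs2.png

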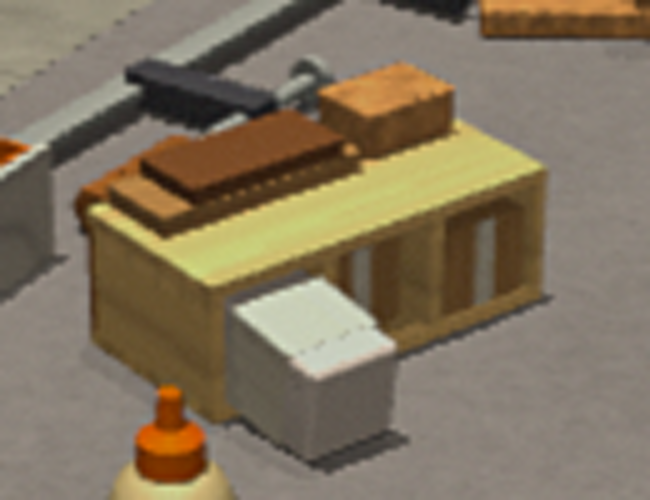

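```bash
cat > fit1.py <<'E'
from h import *
np.set_printoptions(precision=4,suppress=True)
T=Cam("top");S=Cam("side")
uz=lambda p,f,o: (np.array(p,float)+.5)/f-.5+np.array(o)
t1=lambda *p:uz(p,4,(110,150)); t2=lambda *p:uz(p,5,(330,160)); s1=lambda *p:uz(p,3,(200,210)); s2=lambda *p:uz(p,5,(290,170))
def fit(obs,x0,name,zoff=False):
    # obs: (cam,uv,local xyz)
    def f(p):
        c,s=np.cos(p[2]),np.sin(p[2]); out=[]
        for cam,uv,l in obs:
            P=[p[0]+c*l[0]-s*l[1],p[1]+s*l[0]+c*l[1],l[2]]; out.append(cam.proj(P)[0]-uv)
        return np.concatenate(out)
    r=least_squares(f,x0,loss="soft_l1"); print(name,r.x,np.degrees(r.x[2])); print(f(r.x).reshape(-1,2).round(1).tolist()); return r.x
# crate: x along long axis. A far right,B far left,C near left,D near right; take local +x from left to right
z=.092
cr=[(T,t1(383,243),(.114,.078,z)),(T,t1(37,415),(-.114,.078,z)),(T,t1(150,648),(-.114,-.078,z)),(T,t1(502,467),(.114,-.078,z)),
(S,s1(120,240),(.114,.078,z)),(S,s1(45,455),(-.114,.078,z)),(S,s1(312,465),(-.114,-.078,z)),(S,s1(343,246),(.114,-.078,z))]
fit(cr,[.5,.19,-1.2],"crate")
fit(cr[:4],[.5,.19,-1.2],"crateT"); fit(cr[4:],[.5,.19,-1.2],"crateS")
z=.08
rk=[(T,t2(183,75),(.055,.112,z)),(T,t2(608,245),(.055,-.112,z)),(T,t2(530,457),(-.055,-.112,z)),(T,t2(102,288),(-.055,.112,z)),
(S,s2(92,208),(.055,.112,z)),(S,s2(212,287),(-.055,.112,z)),(S,s2(548,170),(-.055,-.112,z))]
fit(rk,[.63,-.34,-.4],"rack"); fit(rk[:4],[.63,-.34,-.4],"rackT"); fit(rk[4:],[.63,-.34,-.4],"rackS")
# rack bottle: local x toward base dir, origin at centre
b=[(T,t2(72,420),(.075,.028,.064)),(T,t2(165,465),(.075,-.028,.064)),(S,s2(312,377),(.075,.028,.064)),(S,s2(395,347),(.075,-.028,.064))]
# local +x pointing to base: front direction => y flips
b=[(c,u,(l[0],-l[1],l[2])) for c,u,l in b]
fit(b,[.61,-.27,2.7],"rackbottle")
z=.095
bb=[(T,t1(632,82),(.028,.028,z)),(T,t1(695,145),(.028,-.028,z)),(T,t1(632,203),(-.028,-.028,z)),(T,t1(572,140),(-.028,.028,z)),(T,t1(626,131),(0,0,.150))]
fit(bb,[.67,-.03,-.78],"bench")
print(S.at(s1(176,57),.15),T.at(t1(626,131),.15))
g=T.at(t1(628,430),.148); print("glue",g, S.at(s1(372,117),.148))
E
python3 fit1.py
```

```text
crate [ 0.5045  0.1847 -1.0781] -61.771862749925745
[[-1.0, -0.8], [-0.9, 0.2], [0.3, 0.6], [-1.1, 1.0], [0.2, -1.0], [0.5, -0.8], [-1.0, -0.6], [0.3, -0.8]]
crateT [ 0.505   0.1831 -1.0832] -62.06011907681066
[[-0.1, -0.9], [-0.1, -0.3], [0.8, 0.3], [-0.5, 1.0]]
crateS [ 0.503   0.1867 -1.0733] -61.49648206200316
[[-0.1, -0.2], [0.6, 0.3], [-0.6, 0.1], [0.1, -0.2]]
rack [ 0.627  -0.3522 -0.369 ] -21.14414751420199
[[-0.2, 0.2], [0.6, 0.2], [-0.2, -0.1], [-0.6, -0.7], [-0.6, 0.2], [0.7, 0.0], [0.5, -1.0]]
rackT [ 0.6267 -0.3525 -0.3649] -20.90487306976068
[[-0.2, 0.4], [0.7, 0.1], [0.1, -0.2], [-0.5, -0.4]]
rackS [ 0.6262 -0.351  -0.3857] -22.10134638002429
[[-0.7, 0.1], [-0.0, 0.1], [0.7, -0.4]]
rackbottle [ 0.6095 -0.2636  2.7629] 158.2996981962464
[[-2.7, 0.1], [-0.2, -0.2], [-0.1, -2.6], [1.1, -3.4]]
bench [ 0.6873 -0.0298 -0.7899] -45.25790602253409
[[0.5, -1.1], [0.9, -0.2], [-0.2, 1.4], [-1.3, 0.4], [-0.2, -0.3]]
[ 0.6868 -0.025   0.15  ] [ 0.6866 -0.0303  0.15  ]
glue [ 0.5147 -0.0344  0.148 ] [ 0.5138 -0.0281  0.148 ]
```

```bash
cat >> h.py <<'E'
def pose():
    s=ctrl.read_state(); w,x,y,z=s["ee_rot"]
    from scipy.spatial.transform import Rotation as R
    return s,np.asarray(s["eef_pos"]),R.from_quat([x,y,z,w]).as_matrix()
def go(x,y,z,ang):
    """needed: turn units first, then shift in tool axes (mm); ang = jaw axis world angle deg (mod 180)"""
    s,p,M=pose(); cur=np.degrees(np.arctan2(M[1,2],M[0,2])); d=(ang-cur+90)%180-90
    from scipy.spatial.transform import Rotation as R
    M2=R.from_euler("z",d,degrees=True).as_matrix()@M; sh=M2.T@(np.array([x,y,z])-p)*1000
    print("clock",round(s["clock"],2),"p",p.round(4),"jaw",round(cur,1),"turn units",round(-d/5,2),"shift mm",sh.round(1),"F",np.round(s["wrist_force"],1),"open",round(s["opening"]*1000,1),"j",np.round(s["joint_pos"],2))
E
python3 -c "
from h import *
go(.567,-.252,.15,68.9)"
```

```text
clock 1.9 p [ 0.155  -0.6312  0.2226] jaw -76.2 turn units 6.98 shift mm [-247.9   72.6 -502.1] F [-0.5 -0.9 -0.1] open 86.8 j [ 1.23  0.33  0.04  1.47 -0.01  1.34 -0.06]
```

servo_tool(commands=[{"turn":1.75},{"turn":1.75},{"turn":1.75},{"turn":1.75},{"x":-17,"z":-36},{"x":-17,"z":-36},{"x":-17,"z":-36},{"x":-17,"z":-36},{"x":-17,"z":-36},{"x":-18,"z":-36},{"x":-18,"z":-36},{"x":-18,"z":-36},{"x":-18,"z":-36},{"x":-18,"y":14,"z":-36},{"x":-18,"y":14,"z":-36},{"x":-18,"y":14,"z":-36},{"x":-18,"y":14,"z":-36},{"x":-19,"y":14,"z":-34},{"turn":0}], gripper=-1, newtons=40)

```text
validation failed for argument at $.co...
```

```bash
python3 - <<'E'
from h import *
go(.567,-.252,.019,68.9)
T=Cam("top");S=Cam("side")
def z(c,x0,y0,w,h,f,n): cv2.imwrite(n,cv2.resize(c.img[y0:y0+h,x0:x0+w],None,fx=f,fy=f,interpolation=cv2.INTER_CUBIC))
z(T,310,160,160,120,5,"pics/zt3.png"); z(S,270,120,160,150,4,"pics/zs3.png")
s,p,M=pose()
for c in (T,S): print(c.proj([p,p+.0435*M[:,2],p-.0435*M[:,2]]).round(1).tolist())
E
```

```text
clock 1.9 p [ 0.155  -0.6312  0.2226] jaw -76.2 turn units 6.98 shift mm [-247.9  203.6 -502.1] F [-0.5 -0.9 -0.1] open 86.8 j [ 1.23  0.33  0.04  1.47 -0.01  1.34 -0.06]
[[545.4, 433.1], [565.7, 428.4], [525.2, 437.8]]
[[574.4, 155.7], [574.3, 149.6], [574.5, 162.1]]
```

View pics/zt3.png

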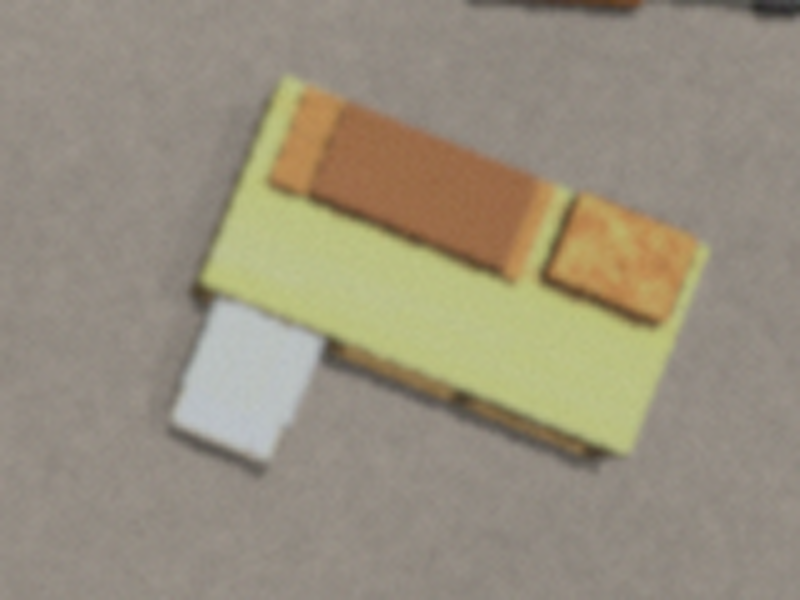

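View pics/zs3.png

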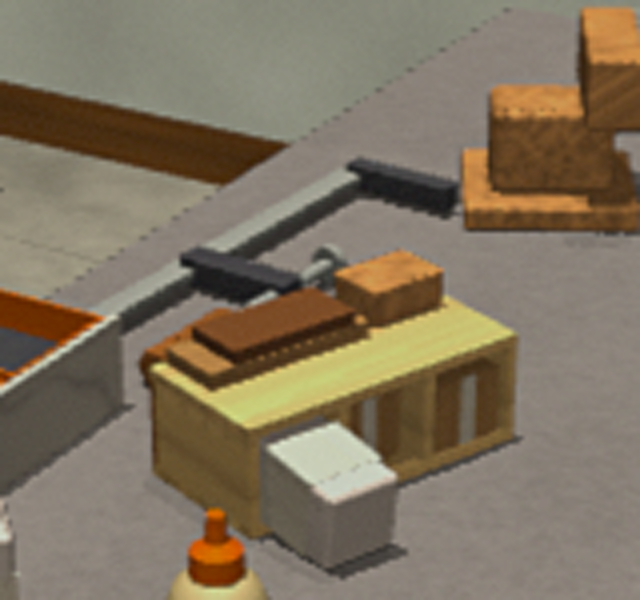

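The move was refused and the arm hasn't moved; the pictures show the same scene as before. Each row probably needs all four keys.

servo_tool(commands=[{"x":0,"y":0,"z":0,"turn":1.75},{"x":0,"y":0,"z":0,"turn":1.75},{"x":0,"y":0,"z":0,"turn":1.75},{"x":0,"y":0,"z":0,"turn":1.75},{"x":-17,"y":0,"z":-36,"turn":0},{"x":-17,"y":0,"z":-36,"turn":0},{"x":-17,"y":0,"z":-36,"turn":0},{"x":-17,"y":0,"z":-36,"turn":0},{"x":-17,"y":0,"z":-36,"turn":0},{"x":-18,"y":0,"z":-36,"turn":0},{"x":-18,"y":0,"z":-36,"turn":0},{"x":-18,"y":0,"z":-36,"turn":0},{"x":-18,"y":0,"z":-36,"turn":0},{"x":-18,"y":14,"z":-36,"turn":0},{"x":-18,"y":14,"z":-36,"turn":0},{"x":-18,"y":14,"z":-36,"turn":0},{"x":-18,"y":14,"z":-36,"turn":0},{"x":-19,"y":14,"z":-34,"turn":0},{"x":0,"y":0,"z":0,"turn":0}], gripper=-1, newtons=40)

```text
clock: 4.38
eef_pos: [0.5694, -0.2491, 0.1511]
ee_rot: [-0.129, 0.128, 0.696, -0.695]
wrist_force: [-0.2, -0.6, -0.0]
opening: 0.0872
```

```bash
python3 - <<'E'
from h import *
go(.567,-.252,.019,68.9)
T=Cam("top");S=Cam("side")
def z(c,x0,y0,w,h,f,n): cv2.imwrite(n,cv2.resize(c.img[y0:y0+h,x0:x0+w],None,fx=f,fy=f,interpolation=cv2.INTER_CUBIC))
z(T,310,160,160,120,5,"pics/zt4.png"); z(S,270,120,160,150,4,"pics/zs4.png")
s,p,M=pose()
for c in (T,S): print(c.proj([p,p+.0435*M[:,2],p-.0435*M[:,2]]).round(1).tolist())
E
```

```text
clock 4.38 p [ 0.5694 -0.2491  0.1511] jaw -110.9 turn units 0.04 shift mm [  0.9 132.1   3.9] F [-0.2 -0.6 -0. ] open 87.2 j [ 0.51  0.33 -0.21  1.62  0.07  1.2  -1.65]
[[362.5, 235.2], [380.1, 242.3], [344.8, 228.1]]
[[354.9, 201.4], [368.7, 196.6], [340.7, 206.3]]
```

View pics/zt4.png

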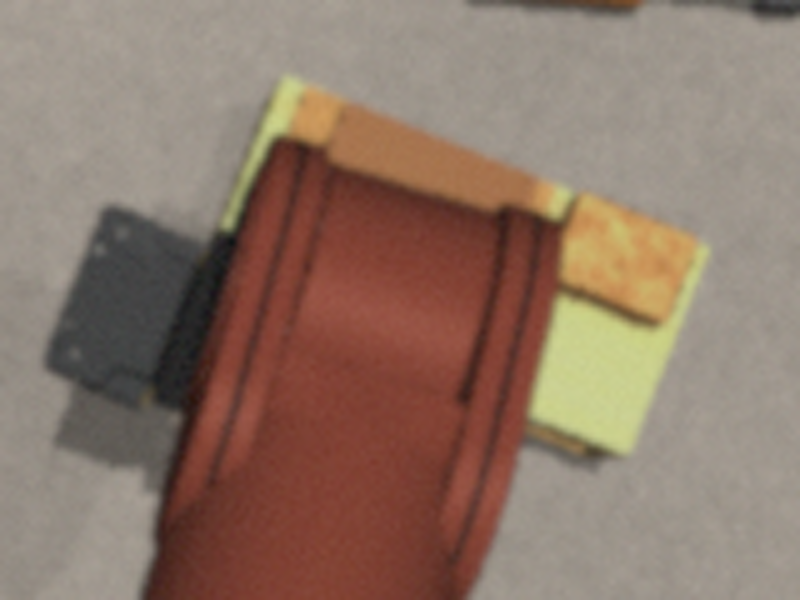

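View pics/zs4.png

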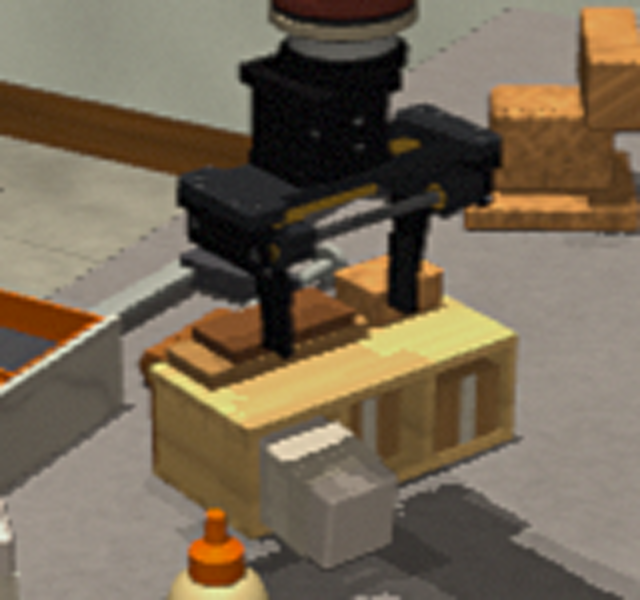

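Side view shows fingertips at about (340,208) and (371,198), matching the projected TCP within ~1.5 px and straddling the bottle. Descend and grip.

servo_tool(commands=[{"x":1,"y":20,"z":4,"turn":0},{"x":0,"y":20,"z":0,"turn":0},{"x":0,"y":20,"z":0,"turn":0},{"x":0,"y":20,"z":0,"turn":0},{"x":0,"y":20,"z":0,"turn":0},{"x":0,"y":16,"z":0,"turn":0},{"x":0,"y":12,"z":0,"turn":0},{"x":0,"y":4,"z":0,"turn":0},{"x":0,"y":0,"z":0,"turn":0}], gripper=-1)

```text
clock: 5.6
eef_pos: [0.5655, -0.2563, 0.0206]
ee_rot: [0.13, -0.13, -0.695, 0.695]
wrist_force: [0.5, 0.7, 0.6]
opening: 0.0872
```

servo_tool(commands=[{"x":0,"y":0,"z":0,"turn":0},{"x":0,"y":0,"z":0,"turn":0},{"x":0,"y":0,"z":0,"turn":0},{"x":0,"y":0,"z":0,"turn":0},{"x":0,"y":0,"z":0,"turn":0},{"x":0,"y":0,"z":0,"turn":0}], gripper=1, newtons=40)

```text
clock: 6.35
eef_pos: [0.5655, -0.2559, 0.0207]
ee_rot: [-0.13, 0.13, 0.695, -0.695]
wrist_force: [-1.2, 3.4, 2.7]
opening: 0.0563
```

```bash
python3 - <<'E'
from h import *
go(.567-.140,-.252+.054,.019,68.9)
S=Cam("side")
def z(c,x0,y0,w,h,f,n): cv2.imwrite(n,cv2.resize(c.img[y0:y0+h,x0:x0+w],None,fx=f,fy=f,interpolation=cv2.INTER_CUBIC))
z(S,270,120,160,150,4,"pics/zs5.png")
E
```

```text
clock 6.35 p [ 0.5655 -0.2559  0.0207] jaw -111.2 turn units -0.02 shift mm [150.1   1.7  -4.1] F [-1.2  3.4  2.7] open 56.3 j [ 0.51  0.46 -0.2   1.73  0.11  0.96 -1.67]
```

View pics/zs5.png

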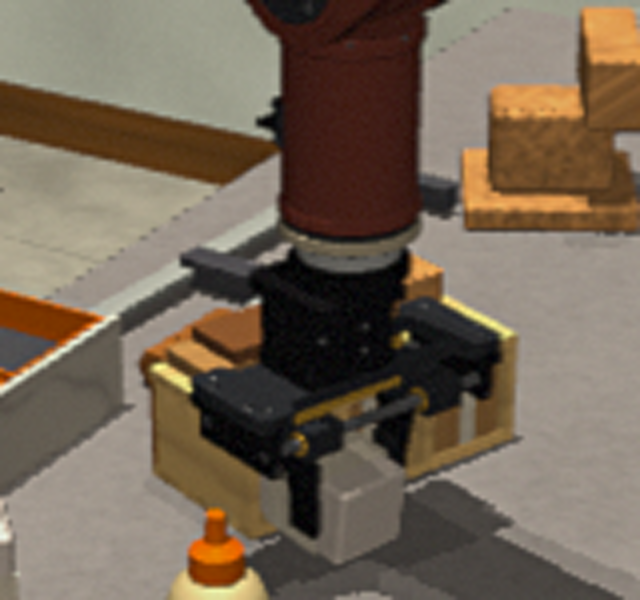

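Opening 56.3 mm, and the side view shows the fingers on either side of the protruding body: it is gripped. Pull it straight out 125 mm, then lower 8 mm.

servo_tool(commands=[{"x":6,"y":0,"z":0,"turn":0},{"x":12,"y":0,"z":0,"turn":0},{"x":15,"y":0,"z":0,"turn":0},{"x":15,"y":0,"z":0,"turn":0},{"x":15,"y":0,"z":0,"turn":0},{"x":15,"y":0,"z":0,"turn":0},{"x":15,"y":0,"z":0,"turn":0},{"x":15,"y":0,"z":0,"turn":0},{"x":12,"y":0,"z":0,"turn":0},{"x":6,"y":0,"z":0,"turn":0},{"x":0,"y":2,"z":0,"turn":0},{"x":0,"y":2,"z":0,"turn":0},{"x":0,"y":2,"z":0,"turn":0},{"x":0,"y":1,"z":0,"turn":0},{"x":0,"y":0,"z":0,"turn":0}])

```text
clock: 8.28
eef_pos: [0.4513, -0.2125, 0.0163]
ee_rot: [0.128, -0.132, -0.694, 0.696]
wrist_force: [0.6, -1.7, 19.5]
opening: 0.0557
```

```bash
python3 - <<'E'
from h import *
go(.427,-.197,.012,68.9)
S=Cam("side")
def z(c,x0,y0,w,h,f,n): cv2.imwrite(n,cv2.resize(c.img[y0:y0+h,x0:x0+w],None,fx=f,fy=f,interpolation=cv2.INTER_CUBIC))
z(S,290,150,160,150,4,"pics/zs6.png")
E
```

```text
clock 8.28 p [ 0.4513 -0.2125  0.0163] jaw -111.2 turn units -0.02 shift mm [28.3  4.1 -5.7] F [ 0.6 -1.7 19.5] open 55.7 j [ 0.55  0.25 -0.22  2.04  0.07  0.85 -1.65]
```

View pics/zs6.png

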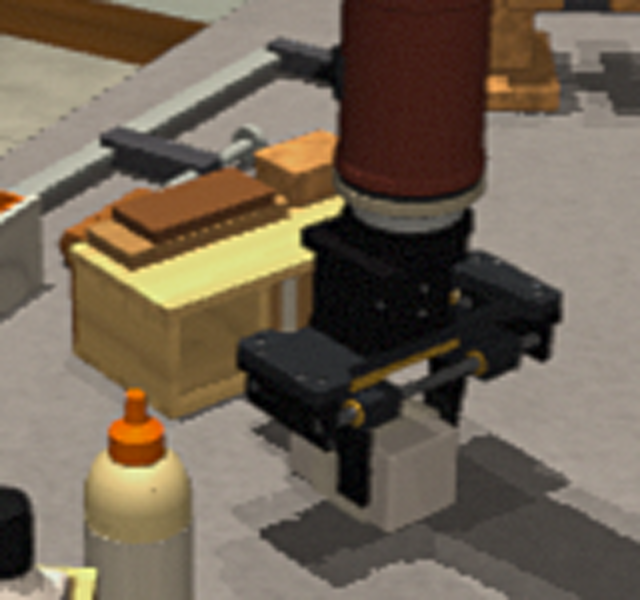

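servo_tool(commands=[{"x":0,"y":-1,"z":0,"turn":0},{"x":0,"y":0,"z":0,"turn":0},{"x":0,"y":0,"z":0,"turn":0},{"x":0,"y":0,"z":0,"turn":0},{"x":0,"y":-15,"z":0,"turn":0},{"x":0,"y":-30,"z":0,"turn":0},{"x":0,"y":-30,"z":0,"turn":0},{"x":0,"y":-30,"z":0,"turn":0},{"x":0,"y":-30,"z":0,"turn":0},{"x":0,"y":-15,"z":0,"turn":0},{"x":0,"y":0,"z":0,"turn":0}], gripper=-1)

```text
clock: 9.7
eef_pos: [0.4485, -0.2109, 0.1656]
ee_rot: [0.129, -0.131, -0.695, 0.695]
wrist_force: [0.5, 0.8, -0.1]
opening: 0.0872
```

```bash
python3 - <<'E'
from h import *
go(.524,-.236,.1,68.9)
S=Cam("side");T=Cam("top")
def z(c,x0,y0,w,h,f,n): cv2.imwrite(n,cv2.resize(c.img[y0:y0+h,x0:x0+w],None,fx=f,fy=f,interpolation=cv2.INTER_CUBIC))
z(S,290,150,160,150,4,"pics/zs7.png"); z(T,300,190,160,120,5,"pics/zt7.png")
a=tip("side","rack_bottle_center"); b=tip("top","rack_bottle_center")
print(a,b, tri([T,S],[b[0][0],a[0][0]]) if a and b else None)
if a: print(S.at(a[0][0],.028))
if b: print(T.at(b[0][0],.028))
E
```

```text
clock 9.7 p [ 0.4485 -0.2109  0.1656] jaw -111.2 turn units -0.02 shift mm [-79.4  65.7  -3.8] F [ 0.5  0.8 -0.1] open 87.2 j [ 0.57  0.07 -0.23  1.9   0.02  1.17 -1.61]
[(array([373.696, 259.392]), 0.73)] [(array([350.528, 266.592]), 0.57)] (array([ 0.49757219, -0.23421396,  0.0195317 ]), np.float64(1.6038750120912937))
[ 0.49432334 -0.21965027  0.028     ]
[ 0.49404609 -0.23560645  0.028     ]
```

View pics/zs7.png

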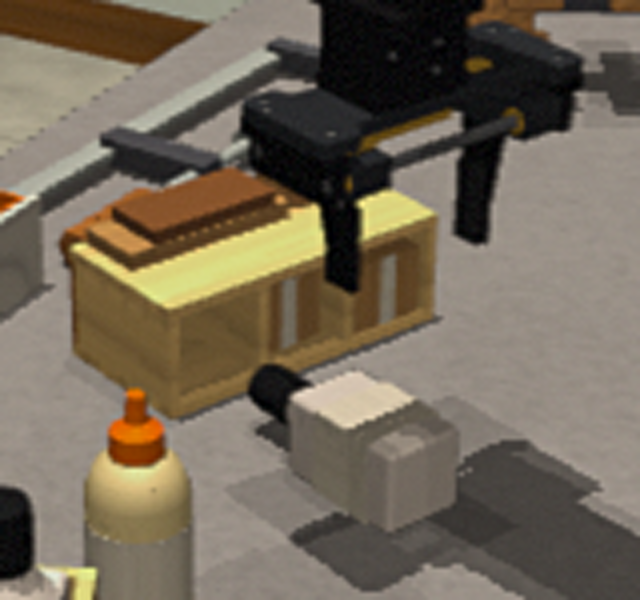

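View pics/zt7.png

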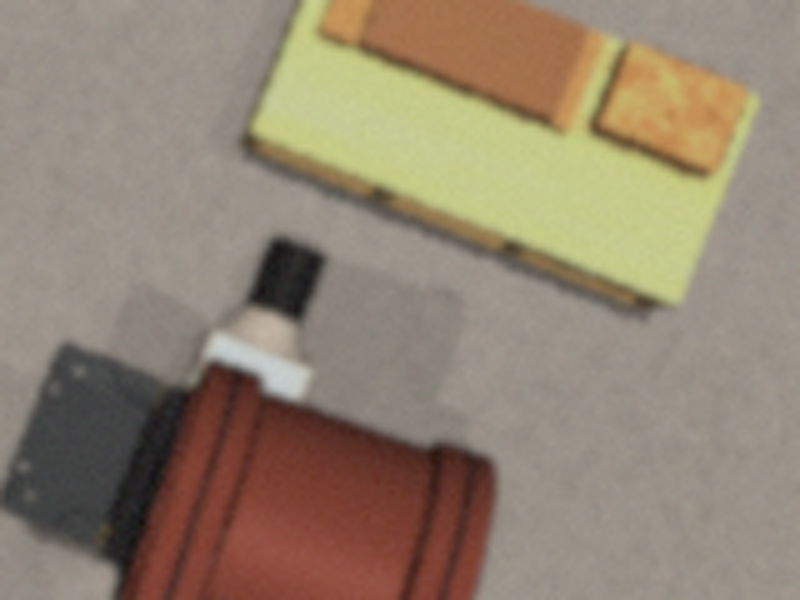

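```bash
python3 - <<'E'
from h import *
S=Cam("side");T=Cam("top")
u=lambda x,y,f,o: (np.array([x,y])+.5)/f-.5+np.array(o)
print("cap end/rear", T.at(u(297,240,5,(300,190)),.03),T.at(u(277,310,5,(300,190)),.03), "mid",T.at(u(287,276,5,(300,190)),.03))
print("side cap end",S.at(u(268,392,4,(290,150)),.028))
# predicted cap points
print(T.proj([[.550,-.251,.03]]),S.proj([[.550,-.251,.028],[.568,-.258,.028]]))
print(((S.proj([[.550,-.251,.028],[.568,-.258,.028]])-[290,150]+.5)*4))
go(.550,-.251,.1,68.9)
E
```

```text
cap end/rear [ 0.56710613 -0.25618416  0.03      ] [ 0.53177383 -0.24638941  0.03      ] mid [ 0.548922   -0.25128735  0.03      ]
side cap end [ 0.55832922 -0.24774794  0.028     ]
[[356.88905582 244.36984348]] [[360.15302954 247.92307624]
 [355.33566551 244.89721074]]
[[282.61211818 393.69230495]
 [263.34266204 381.58884296]]
clock 10.0 p [ 0.4474 -0.2105  0.1636] jaw -111.2 turn units -0.02 shift mm [-110.4   63.4    0.9] F [ 0.7 -0.  -0.5] open 86.9 j [ 0.57  0.07 -0.23  1.9   0.02  1.17 -1.61]
```

Pictures show the bottle lying flat on the bench, fully out of the slot, cap at top pixel (357,245), matching the predicted (0.550, -0.251). Regrip at the cap.

servo_tool(commands=[{"x":-20,"y":0,"z":0,"turn":0},{"x":-30,"y":0,"z":0,"turn":0},{"x":-30,"y":0,"z":0,"turn":0},{"x":-22,"y":0,"z":1,"turn":0},{"x":-11,"y":20,"z":0,"turn":0},{"x":0,"y":28,"z":0,"turn":0},{"x":0,"y":28,"z":0,"turn":0},{"x":0,"y":28,"z":0,"turn":0},{"x":0,"y":20,"z":0,"turn":0},{"x":0,"y":12,"z":0,"turn":0},{"x":0,"y":6,"z":0,"turn":0},{"x":0,"y":0,"z":0,"turn":0}])

```text
clock: 11.5
eef_pos: [0.5531, -0.2526, 0.0227]
ee_rot: [0.13, -0.13, -0.695, 0.695]
wrist_force: [-0.9, -0.3, -0.5]
opening: 0.0871
```

```bash
python3 - <<'E'
from h import *
go(.553,-.252,.011,68.9)
S=Cam("side")
def z(c,x0,y0,w,h,f,n): cv2.imwrite(n,cv2.resize(c.img[y0:y0+h,x0:x0+w],None,fx=f,fy=f,interpolation=cv2.INTER_CUBIC))
z(S,290,150,160,150,4,"pics/zs8.png")
E
```

```text
clock 11.5 p [ 0.5531 -0.2526  0.0227] jaw -111.2 turn units -0.02 shift mm [ 0.3 11.7 -0.5] F [-0.9 -0.3 -0.5] open 87.1 j [ 0.52  0.44 -0.21  1.76  0.11  0.95 -1.67]
```

View pics/zs8.png

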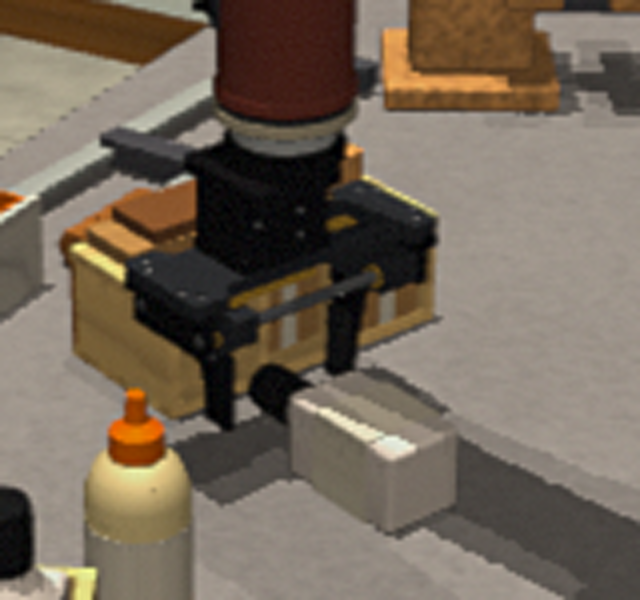

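servo_tool(commands=[{"x":0,"y":6,"z":0,"turn":0},{"x":0,"y":5,"z":0,"turn":0},{"x":0,"y":0,"z":0,"turn":0}])

```text
clock: 11.92
eef_pos: [0.5526, -0.2524, 0.0111]
ee_rot: [-0.13, 0.13, 0.695, -0.695]
wrist_force: [-0.2, 0.3, -0.7]
opening: 0.087
```

servo_tool(commands=[{"x":0,"y":0,"z":0,"turn":0},{"x":0,"y":0,"z":0,"turn":0},{"x":0,"y":0,"z":0,"turn":0},{"x":0,"y":0,"z":0,"turn":0},{"x":0,"y":0,"z":0,"turn":0},{"x":0,"y":0,"z":0,"turn":0},{"x":0,"y":0,"z":0,"turn":0}], gripper=1, newtons=12)

```text
clock: 12.8
eef_pos: [0.5529, -0.2525, 0.0116]
ee_rot: [-0.13, 0.13, 0.695, -0.695]
wrist_force: [0.3, -0.9, -0.6]
opening: 0.03
```

```bash
python3 - <<'E'
from h import *
s,p,M=pose(); print(p,s["opening"],s["wrist_force"])
r=np.hypot(.134,.028);a0=np.arctan2(.028,.134)
prev=np.array([.134,.028])
for k in range(1,11):
    a=a0+k*np.pi/20; q=r*np.array([np.cos(a),np.sin(a)]); d=(q-prev)*1000; prev=q; print(k,"x",round(-d[0],1),"y",round(-d[1],1))
E
```

```text
[ 0.55294309 -0.25246942  0.01155996] 0.030010100610670793 [ 0.27261828 -0.91018341 -0.64234926]
1 x 6.0 y -20.6
2 x 9.2 y -19.4
3 x 12.1 y -17.7
4 x 14.7 y -15.6
5 x 17.0 y -13.1
6 x 18.8 y -10.3
7 x 20.2 y -7.2
8 x 21.1 y -4.0
9 x 21.5 y -0.6
10 x 21.3 y 2.7
```

Gripped the cap (opening 30.0 mm). Do the first half of the arc about the base edge.

servo_tool(commands=[{"x":2,"y":-11,"z":0,"turn":0},{"x":3,"y":-11,"z":0,"turn":0},{"x":4,"y":-10,"z":0,"turn":0},{"x":5,"y":-10,"z":0,"turn":0},{"x":6,"y":-9,"z":0,"turn":0},{"x":6,"y":-9,"z":0,"turn":0},{"x":7,"y":-8,"z":0,"turn":0},{"x":7,"y":-8,"z":0,"turn":0},{"x":8,"y":-7,"z":0,"turn":0},{"x":8,"y":-6,"z":0,"turn":0},{"x":0,"y":0,"z":0,"turn":0}])

```text
clock: 14.18
eef_pos: [0.5005, -0.2322, 0.1011]
ee_rot: [0.13, -0.13, -0.695, 0.695]
wrist_force: [-0.8, -0.0, -2.2]
opening: 0.0296
```

```bash
python3 - <<'E'
from h import *
go(.553,-.252,.011,68.9)
S=Cam("side")
def z(c,x0,y0,w,h,f,n): cv2.imwrite(n,cv2.resize(c.img[y0:y0+h,x0:x0+w],None,fx=f,fy=f,interpolation=cv2.INTER_CUBIC))
z(S,290,150,160,150,4,"pics/zs9.png")
E
```

```text
clock 14.18 p [ 0.5005 -0.2322  0.1011] jaw -111.2 turn units -0.02 shift mm [-56.1  90.2  -0.5] F [-0.8 -0.  -2.2] open 29.6 j [ 0.55  0.25 -0.23  1.84  0.06  1.06 -1.64]
```

View pics/zs9.png

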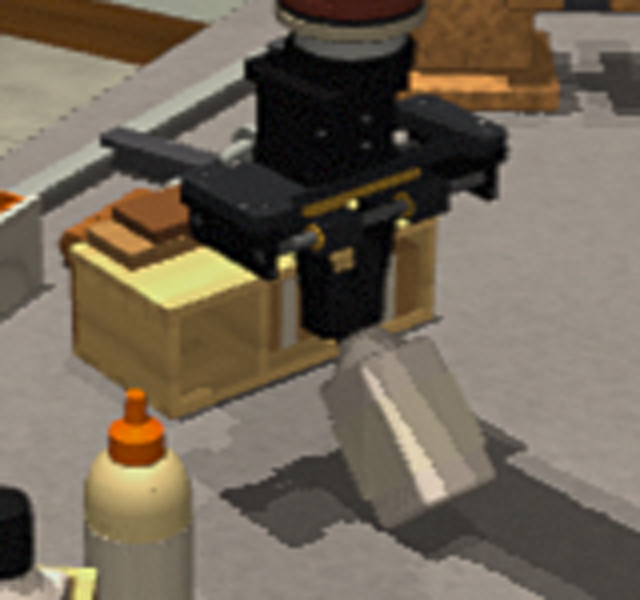

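Half-way picture: bottle hangs tilted ~55° from the pads at (375,235), cap up, pivoting as wanted. Continue.

servo_tool(commands=[{"x":9,"y":-4,"z":0,"turn":0},{"x":9,"y":-4,"z":0,"turn":0},{"x":10,"y":-3,"z":0,"turn":0},{"x":10,"y":-3,"z":0,"turn":0},{"x":10,"y":-2,"z":0,"turn":0},{"x":10,"y":-1,"z":0,"turn":0},{"x":11,"y":0,"z":0,"turn":0},{"x":11,"y":0,"z":0,"turn":0},{"x":11,"y":1,"z":0,"turn":0},{"x":11,"y":1,"z":0,"turn":0},{"x":0,"y":0,"z":0,"turn":0}])

```text
clock: 15.6
eef_pos: [0.4044, -0.195, 0.1153]
ee_rot: [-0.131, 0.13, 0.695, -0.695]
wrist_force: [-0.4, -0.2, -2.8]
opening: 0.0297
```

```bash
python3 - <<'E'
from h import *
go(.402,-.193,.115,68.9)
S=Cam("side")
def z(c,x0,y0,w,h,f,n): cv2.imwrite(n,cv2.resize(c.img[y0:y0+h,x0:x0+w],None,fx=f,fy=f,interpolation=cv2.INTER_CUBIC))
z(S,320,150,160,150,4,"pics/zs10.png")
E
```

```text
clock 15.6 p [ 0.4044 -0.195   0.1153] jaw -111.2 turn units -0.02 shift mm [ 3.   0.3 -1. ] F [-0.4 -0.2 -2.8] open 29.7 j [ 0.58  0.03 -0.24  2.05  0.01  1.06 -1.6 ]
```

View pics/zs10.png

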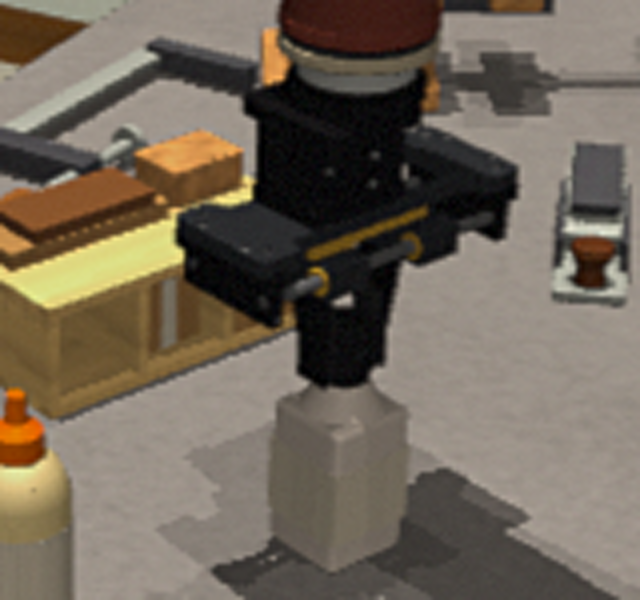

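The bottle hangs upright at (375,265), base just off the bench. Set it down, release, and regrip to square it up.

servo_tool(commands=[{"x":0,"y":1,"z":0,"turn":0},{"x":0,"y":1,"z":0,"turn":0},{"x":0,"y":1,"z":0,"turn":0},{"x":0,"y":0,"z":0,"turn":0}])

```text
clock: 16.15
eef_pos: [0.4067, -0.1959, 0.1141]
ee_rot: [0.129, -0.131, -0.695, 0.695]
wrist_force: [-2.9, 0.9, 16.8]
opening: 0.0294
```

servo_tool(commands=[{"x":0,"y":0,"z":0,"turn":0},{"x":0,"y":0,"z":0,"turn":0},{"x":0,"y":0,"z":0,"turn":0},{"x":0,"y":0,"z":0,"turn":0}], gripper=0.1)

```text
clock: 16.65
eef_pos: [0.4055, -0.1953, 0.1123]
ee_rot: [-0.13, 0.13, 0.695, -0.695]
wrist_force: [0.0, -0.0, -0.7]
opening: 0.0385
```

```bash
python3 - <<'E'
from h import *
go(.404,-.195,.115,68.9)
S=Cam("side");T=Cam("top")
def z(c,x0,y0,w,h,f,n): cv2.imwrite(n,cv2.resize(c.img[y0:y0+h,x0:x0+w],None,fx=f,fy=f,interpolation=cv2.INTER_CUBIC))
z(S,320,150,160,150,4,"pics/zs11.png")
E
```

```text
clock 16.65 p [ 0.4055 -0.1953  0.1123] jaw -111.2 turn units -0.02 shift mm [ 1.5 -2.7  0.3] F [ 0.  -0.  -0.7] open 38.5 j [ 0.58  0.03 -0.24  2.06  0.01  1.05 -1.6 ]
```

View pics/zs11.png

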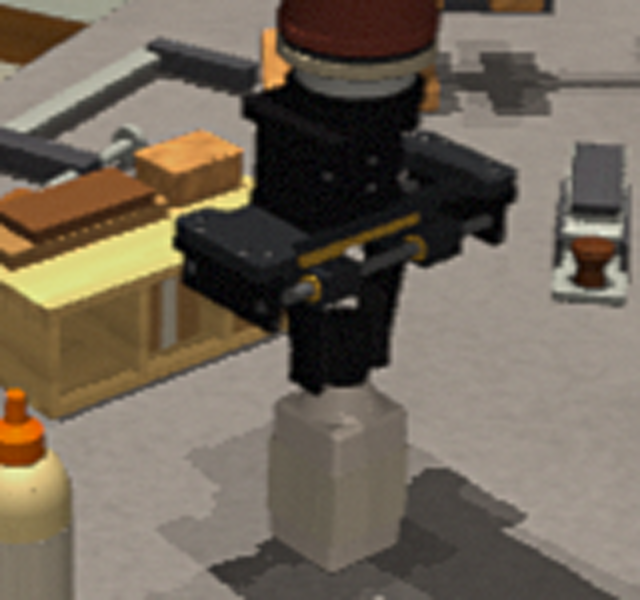

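```bash
python3 - <<'E'
from h import *
np.set_printoptions(precision=4,suppress=True)
S=Cam("side"); s,p,M=pose()
u=lambda x,y: (np.array([x,y])+.5)/4-.5+np.array([320,150])
obs=[(u(331,436),"nf",.095),(u(333,568),"nf",0),(u(407,405),"nr",.095),(u(275,402),"nl",.095),(u(407,512),"nr",0),(u(268,530),"nl",0)]
a=np.radians(-21.2); ex=np.array([np.cos(a),np.sin(a)]); ey=np.array([-ex[1],ex[0]])
print([ (S.proj([*(p[:2]+.028*(i*ex+j*ey)),z])[0]-[320,150]+.5)*4 for z in (0,.095) for i,j in ((-1,1),(-1,-1),(1,1))])
corner={"nf":(-1,1),"nr":(-1,-1),"nl":(1,1)}
def f(q): 
    return np.concatenate([S.proj([*(q+.028*(corner[k][0]*ex+corner[k][1]*ey)),z])[0]-o for o,k,z in obs])
r=least_squares(f,p[:2]); print(r.x,p, "diff mm",(r.x-p[:2])*1000,"tool",M.T@np.array([*(r.x-p[:2]),0])*1000); print(f(r.x).reshape(-1,2))
cv2.imwrite("pics/zs12.png",cv2.resize(S.img[210:260,380:430],None,fx=12,fy=12,interpolation=cv2.INTER_CUBIC))
tp=S.proj([p+.01925*M[:,2],p-.01925*M[:,2],p+.01925*M[:,2]+.0095*M[:,0],p-.01925*M[:,2]+.0095*M[:,0],p+.01925*M[:,2]-.0095*M[:,0],p-.01925*M[:,2]-.0095*M[:,0]]); print(((tp-[380,210]+.5)*12).round())
E
```

```text
[array([325.4521, 576.5405]), array([396.5156, 543.5992]), array([261.199 , 534.0728]), array([333.0458, 435.1409]), array([406.3145, 403.9116]), array([266.4568, 395.2086])]
[ 0.4055 -0.2026] [ 0.4056 -0.1953  0.1125] diff mm [-0.0815 -7.2616] tool [-2.5502 -0.0009  6.7995]
[[ 1.8705 -1.7692]
 [-0.5694  0.4993]
 [ 1.0907 -1.7695]
 [-0.7572 -3.1762]
 [-1.3945  6.3221]
 [-0.3647 -0.5395]]
[[368. 368.]
 [216. 430.]
 [402. 387.]
 [251. 450.]
 [333. 349.]
 [182. 410.]]
```

View pics/zs12.png

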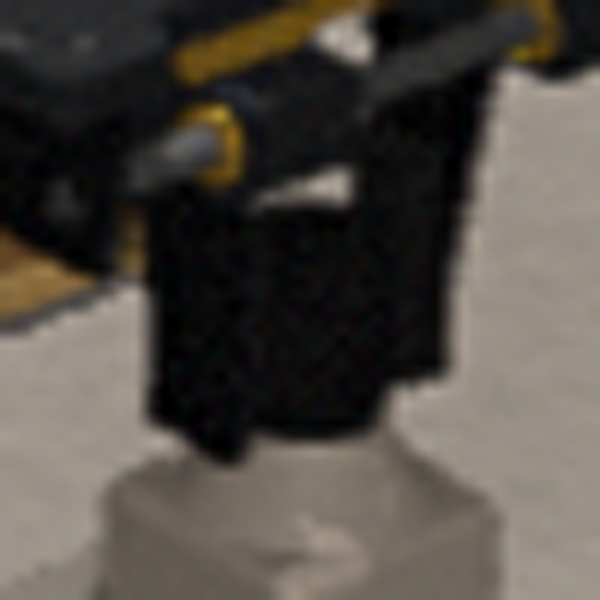

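servo_tool(commands=[{"x":0,"y":-3,"z":0,"turn":0},{"x":0,"y":0,"z":0,"turn":0}])

```text
clock: 17.05
eef_pos: [0.4058, -0.1955, 0.1159]
ee_rot: [0.13, -0.13, -0.695, 0.695]
wrist_force: [-0.1, 0.3, 0.1]
opening: 0.0392
```

servo_tool(commands=[{"x":0,"y":0,"z":0,"turn":0},{"x":0,"y":0,"z":0,"turn":0},{"x":0,"y":0,"z":0,"turn":0},{"x":0,"y":0,"z":0,"turn":0},{"x":0,"y":-10,"z":0,"turn":0},{"x":0,"y":-20,"z":0,"turn":0},{"x":0,"y":-25,"z":0,"turn":0},{"x":0,"y":-25,"z":0,"turn":0},{"x":0,"y":-25,"z":0,"turn":-1.0},{"x":0,"y":-25,"z":0,"turn":-1.5},{"x":0,"y":-25,"z":0,"turn":-1.5},{"x":0,"y":-15,"z":0,"turn":-1.5},{"x":0,"y":0,"z":0,"turn":-1.5},{"x":0,"y":0,"z":0,"turn":-1.5},{"x":0,"y":0,"z":0,"turn":-1.4},{"x":0,"y":0,"z":0,"turn":0}], gripper=1, newtons=35)

```text
clock: 19.05
eef_pos: [0.4055, -0.1952, 0.2859]
ee_rot: [0.173, -0.173, 0.686, -0.686]
wrist_force: [0.4, 2.0, -2.0]
opening: 0.0289
```

```bash
python3 - <<'E'
from h import *
go(.5706,.1368,.287,-61.9)
E
```

```text
clock 19.05 p [ 0.4055 -0.1952  0.2859] jaw -61.7 turn units 0.03 shift mm [-302.    -1.1 -215.1] F [ 0.4  2.  -2. ] open 28.9 j [ 0.55 -0.09 -0.19  1.81 -0.02  1.42 -0.71]
```

servo_tool(commands=[{"x":-7,"y":0,"z":-5,"turn":0},{"x":-14,"y":0,"z":-10,"turn":0},{"x":-21,"y":0,"z":-15,"turn":0},{"x":-24,"y":0,"z":-17,"turn":0},{"x":-24,"y":0,"z":-17,"turn":0},{"x":-24,"y":0,"z":-17,"turn":0},{"x":-24,"y":0,"z":-17,"turn":0},{"x":-24,"y":0,"z":-17,"turn":0},{"x":-24,"y":0,"z":-17,"turn":0},{"x":-24,"y":0,"z":-17,"turn":0},{"x":-24,"y":0,"z":-17,"turn":0},{"x":-24,"y":0,"z":-17,"turn":0},{"x":-21,"y":0,"z":-15,"turn":0},{"x":-14,"y":0,"z":-11,"turn":0},{"x":-9,"y":0,"z":-6,"turn":0},{"x":0,"y":0,"z":0,"turn":0},{"x":0,"y":0,"z":0,"turn":0}])

```text
clock: 21.18
eef_pos: [0.5696, 0.1362, 0.2856]
ee_rot: [-0.172, 0.173, -0.686, 0.686]
wrist_force: [0.6, -0.3, -1.6]
opening: 0.0293
```

```bash
python3 - <<'E'
from h import *
go(.5706,.1368,.2,-61.9)
S=Cam("side");T=Cam("top")
def z(c,x0,y0,w,h,f,n): cv2.imwrite(n,cv2.resize(c.img[y0:y0+h,x0:x0+w],None,fx=f,fy=f,interpolation=cv2.INTER_CUBIC))
z(S,190,140,160,200,3,"pics/zs13.png");z(T,110,150,190,165,4,"pics/zt13.png")
E
```

```text
clock 21.18 p [0.5696 0.1362 0.2856] jaw -61.8 turn units 0.03 shift mm [-1.2 85.6 -0.1] F [ 0.6 -0.3 -1.6] open 29.3 j [ 0.14  0.22 -0.54  1.51  0.11  1.45 -1.48]
```

View pics/zs13.png

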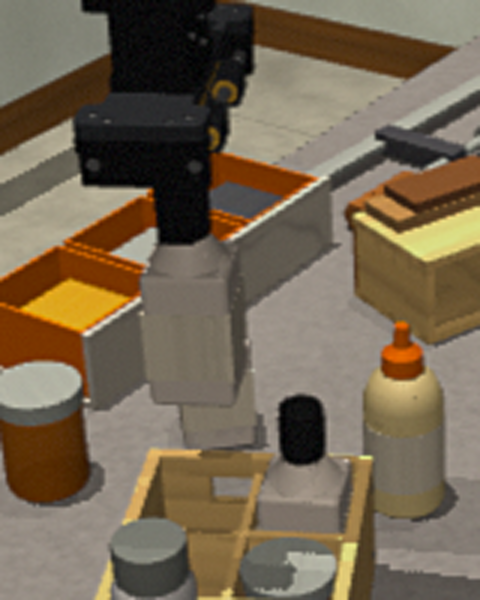

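View pics/zt13.png

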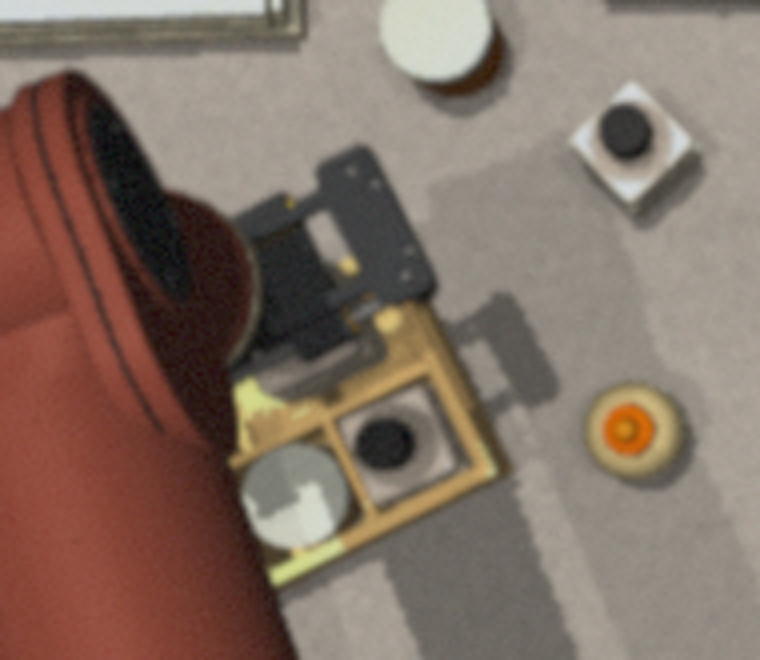

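```bash
python3 - <<'E'
from h import *
np.set_printoptions(precision=1,suppress=True)
S=Cam("side"); s,p,M=pose()
a=np.radians(-61.8); ex=np.array([np.cos(a),np.sin(a)]); ey=np.array([-ex[1],ex[0]])
cs=[(-1,1),(-1,-1),(1,-1),(1,1)]
bz=p[2]-.1159
img=cv2.resize(S.img[140:340,190:350],None,fx=3,fy=3,interpolation=cv2.INTER_CUBIC)
def pr(P): return ((S.proj(P)-[190,140]+.5)*3)
for z in (bz,bz+.095):
    q=pr([[*(p[:2]+.028*(i*ex+j*ey)),z] for i,j in cs]); print(q.tolist()); cv2.polylines(img,[q.astype(int)],True,(0,0,255) if z==bz else (0,255,0),1)
c=np.array([.505,.1835])
q=pr([[*(c+.105*i*ex+.069*j*ey),.081] for i,j in cs]); cv2.polylines(img,[q.astype(int)],True,(255,0,0),1)
q=pr([[*(c+.114*i*ex+.078*j*ey),.092] for i,j in cs]); cv2.polylines(img,[q.astype(int)],True,(255,0,255),1)
cv2.imwrite("pics/zs14.png",cv2.resize(img[180:],None,fx=1.4,fy=1.4))
E
```

```text
[[144.3067615078013, 406.98268838168605], [230.48272523185966, 409.4050406153806], [243.6102777605521, 363.9559599474323], [160.72240083553197, 361.8024699636303]]
[[131.19688662465785, 277.2887522685553], [220.8393482971348, 279.2681652633604], [234.87695463363866, 237.30049828147793], [148.7895365036165, 235.56813953778348]]
```

View pics/zs14.png

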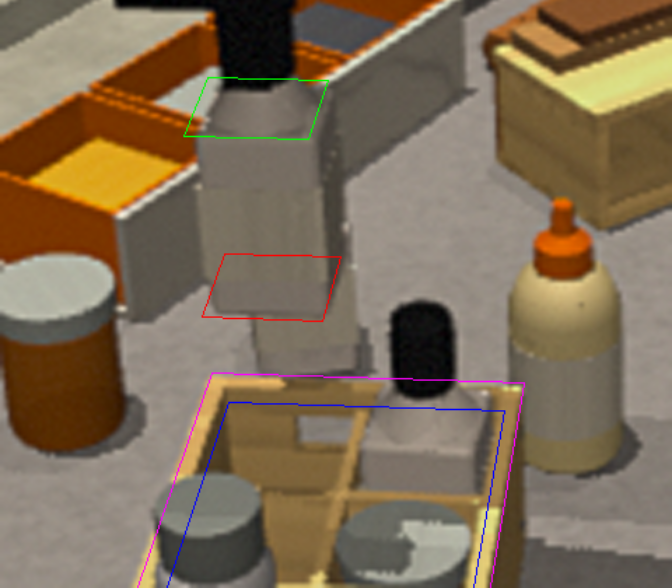

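servo_tool(commands=[{"x":0,"y":10,"z":0,"turn":0},{"x":0,"y":18,"z":0,"turn":0},{"x":0,"y":18,"z":0,"turn":0},{"x":0,"y":15,"z":0,"turn":0},{"x":0,"y":8,"z":0,"turn":0},{"x":0,"y":0,"z":0,"turn":0},{"x":0,"y":0,"z":0,"turn":0}])

```text
clock: 22.2
eef_pos: [0.57, 0.1373, 0.2172]
ee_rot: [0.173, -0.172, 0.686, -0.686]
wrist_force: [-0.6, 0.5, -1.6]
opening: 0.0291
```

```bash
cat > ov.py <<'E'
from h import *
import sys
np.set_printoptions(precision=1,suppress=True)
def overlay(out,bzoff,x0,y0,w,h,f,crate=(.505,.1835,-62.),jo=0):
    S=Cam("side"); s,p,M=pose(); print(p,s["wrist_force"],s["opening"])
    a=np.radians(crate[2]); ex=np.array([np.cos(a),np.sin(a)]); ey=np.array([-ex[1],ex[0]])
    cs=[(-1,1),(-1,-1),(1,-1),(1,1)]; bz=p[2]-bzoff
    img=cv2.resize(S.img[y0:y0+h,x0:x0+w],None,fx=f,fy=f,interpolation=cv2.INTER_CUBIC); raw=img.copy()
    pr=lambda P: ((S.proj(P)-[x0,y0]+.5)*f)
    ap=np.arctan2(M[1,2],M[0,2])+np.radians(jo); e1=np.array([np.cos(ap),np.sin(ap)]); e2=np.array([-e1[1],e1[0]])
    for z in (bz,bz+.095):
        q=pr([[*(p[:2]+.028*(i*e1+j*e2)),z] for i,j in cs]); cv2.polylines(img,[q.astype(int)],True,(0,0,255),1)
    c=np.array(crate[:2])
    q=pr([[*(c+.114*i*ex+.078*j*ey),.092] for i,j in cs]); cv2.polylines(img,[q.astype(int)],True,(255,0,255),1)
    cv2.imwrite(out,np.hstack([raw,img]))
E
python3 -c "
from ov import *
overlay('pics/zs15.png',.1159,220,200,100,110,4)"
```

```text
[0.6 0.1 0.2] [ 1.2 -0.1 -2. ] 0.02917222130078638
```

View pics/zs15.png

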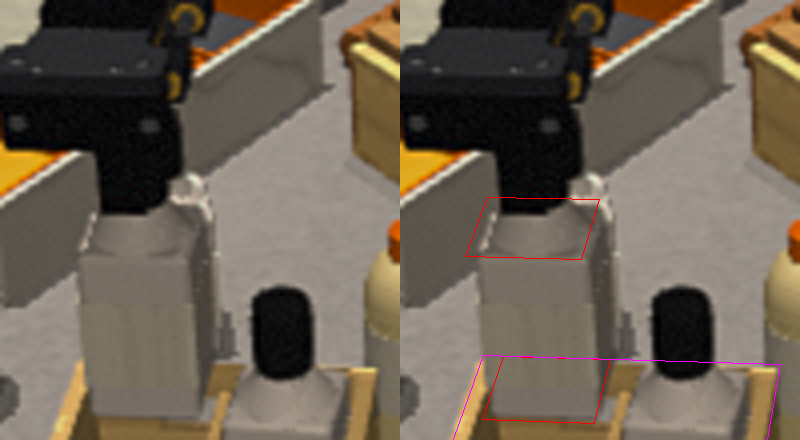

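```bash
python3 - <<'E'
from h import *
np.set_printoptions(precision=1,suppress=True)
S=Cam("side"); s,p,M=pose()
pr=lambda P: ((S.proj(P)-[220,200]+.5)*4)
for zz in (.0146,.0296,-.0146,-.0296):
    print(zz, pr([p+zz*M[:,2]+xx*M[:,0] for xx in (-.0095,.0095)]).tolist())
obs=[((88,413),(-1,-1,0)),((203,420),(1,-1,0)),((83,255),(-1,-1,.095)),((196,262),(1,-1,.095)),((213,398),(1,1,0))]
# which corners: find by prediction
for i in (-1,1):
  for j in (-1,1):
    print(i,j,pr([p+[0,0,-.1159]+.028*(i*M[:,0]+j*M[:,2]),p+[0,0,-.1159+.095]+.028*(i*M[:,0]+j*M[:,2])]).tolist())
print("dx10",pr([p+.01*M[:,0]])-pr([p]),"dz10",pr([p+.01*M[:,2]])-pr([p]))
cv2.imwrite('pics/zs16.png',cv2.resize(S.img[235:310,230:300],None,fx=8,fy=8,interpolation=cv2.INTER_CUBIC))
E
```

```text
0.0146 [[116.791289369482, 174.93132590940127], [155.3852242705093, 175.84718687810437]]
0.0296 [[122.25118691495265, 159.81912888056388], [160.44307983318367, 160.70563934553354]]
-0.0146 [[105.82107505168506, 205.29734425298489], [145.22230350405778, 206.2735135553031]]
-0.0296 [[100.00259931962341, 221.40425461002667], [139.83173394234632, 222.4131363320281]]
-1 -1 [[82.4433958793552, 419.8278975744697], [65.82778689606516, 256.40120511847385]]
-1 1 [[103.1958654623188, 356.7011241538555], [88.03139779290791, 197.26890982219788]]
1 -1 [[194.30495345927147, 423.4183641564141], [182.07344959071088, 259.4879430425692]]
1 1 [[210.89953568375267, 359.92312603523874], [199.79004162797332, 200.0085848488975]]
dx10 [[20.5  0.5]] dz10 [[  3.6 -10.3]]
```

View pics/zs16.png

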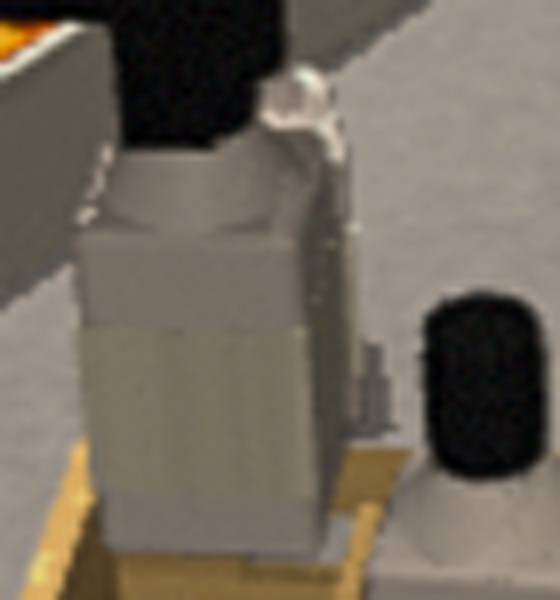

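Picture: base just above the rim at side px (231..256, 303); compared with the projection the bottle sits ~4 mm toward tool +x of the TCP. Correct that and enter the cell by a little.

servo_tool(commands=[{"x":-2,"y":0,"z":-1,"turn":0},{"x":-2,"y":0,"z":-1,"turn":0},{"x":0,"y":5,"z":0,"turn":0},{"x":0,"y":5,"z":0,"turn":0},{"x":0,"y":5,"z":0,"turn":0},{"x":0,"y":5,"z":0,"turn":0},{"x":0,"y":5,"z":0,"turn":0},{"x":0,"y":5,"z":0,"turn":0},{"x":0,"y":0,"z":0,"turn":0}])

```text
clock: 23.42
eef_pos: [0.572, 0.1407, 0.1861]
ee_rot: [0.173, -0.173, 0.686, -0.686]
wrist_force: [0.0, -0.3, -2.0]
opening: 0.0292
```

```bash
python3 -c "
from ov import *
go(.5706,.1368,.126,-61.9)
overlay('pics/zs17.png',.1159,220,220,100,110,4)"
```

```text
clock 23.43 p [0.6 0.1 0.2] jaw -61.7 turn units 0.04 shift mm [ 3.  60.1  2.8] F [ 0.  -0.3 -2. ] open 29.2 j [ 0.1  0.3 -0.5  1.6  0.1  1.3 -1.5]
[0.6 0.1 0.2] [ 0.3  0.3 -2.5] 0.02922812330752832
```

View pics/zs17.png

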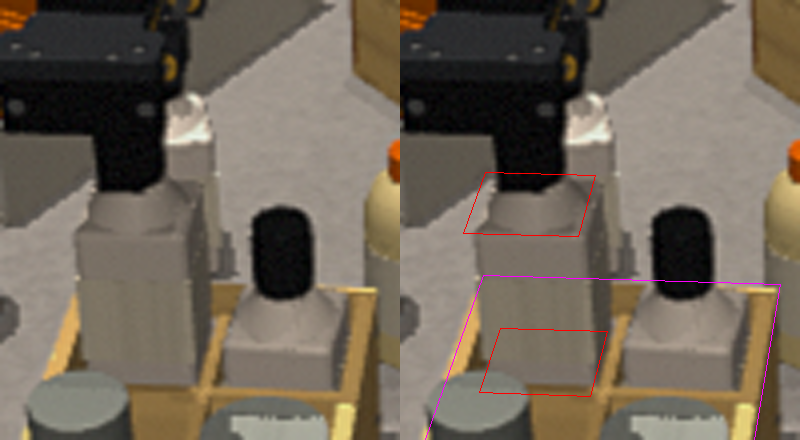

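Base is inside the far-right cell (px ~(255,316)), no side force. Continue lowering.

servo_tool(commands=[{"x":0,"y":5,"z":0,"turn":0},{"x":0,"y":8,"z":0,"turn":0},{"x":0,"y":8,"z":0,"turn":0},{"x":0,"y":8,"z":0,"turn":0},{"x":0,"y":8,"z":0,"turn":0},{"x":0,"y":8,"z":0,"turn":0},{"x":0,"y":7,"z":0,"turn":0},{"x":0,"y":4,"z":0,"turn":0},{"x":0,"y":2,"z":0,"turn":0},{"x":0,"y":0,"z":0,"turn":0}])

```text
clock: 24.72
eef_pos: [0.5722, 0.1408, 0.1286]
ee_rot: [0.173, -0.173, 0.686, -0.686]
wrist_force: [0.2, -0.1, -1.7]
opening: 0.029
```

servo_tool(commands=[{"x":0,"y":1,"z":0,"turn":0},{"x":0,"y":1,"z":0,"turn":0},{"x":0,"y":1,"z":0,"turn":0},{"x":0,"y":1,"z":0,"turn":0},{"x":0,"y":0,"z":0,"turn":0}])

```text
clock: 25.35
eef_pos: [0.5723, 0.1409, 0.1247]
ee_rot: [0.173, -0.173, 0.686, -0.686]
wrist_force: [0.0, 0.8, -0.9]
opening: 0.0291
```

```bash
python3 -c "
from ov import *
go(.5706,.1368,.126,-61.9)
overlay('pics/zs18.png',.1159,220,220,100,110,4)"
```

```text
clock 25.35 p [0.6 0.1 0.1] jaw -61.7 turn units 0.04 shift mm [ 3.4 -1.3  2.8] F [ 0.   0.8 -0.9] open 29.1 j [ 0.1  0.3 -0.5  1.7  0.2  1.1 -1.5]
[0.6 0.1 0.1] [ 0.8  0.7 -0.8] 0.02904492123126318
```

View pics/zs18.png

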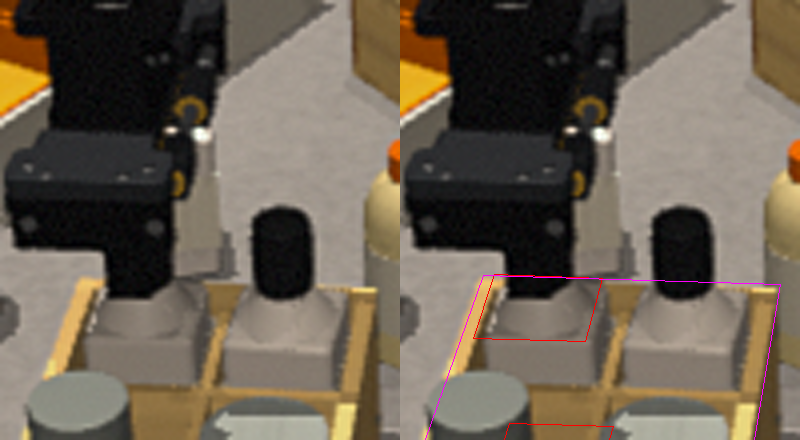

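Force dropping from -2.0 to -0.9 N at base height ~9 mm: touching the floor; shoulder level with the packed neighbour. Release and lift.

servo_tool(commands=[{"x":0,"y":1,"z":0,"turn":0},{"x":0,"y":0,"z":0,"turn":0}])

```text
clock: 25.65
eef_pos: [0.5727, 0.141, 0.1247]
ee_rot: [-0.173, 0.172, -0.686, 0.686]
wrist_force: [-2.0, -0.1, 6.0]
opening: 0.0291
```

servo_tool(commands=[{"x":0,"y":0,"z":0,"turn":0},{"x":0,"y":0,"z":0,"turn":0},{"x":0,"y":0,"z":0,"turn":0},{"x":0,"y":-5,"z":0,"turn":0},{"x":0,"y":-15,"z":0,"turn":0},{"x":0,"y":-25,"z":0,"turn":0},{"x":0,"y":-25,"z":0,"turn":0},{"x":0,"y":-25,"z":0,"turn":0},{"x":0,"y":-20,"z":0,"turn":0},{"x":0,"y":0,"z":0,"turn":0}], gripper=0.0)

```text
clock: 26.9
eef_pos: [0.5731, 0.1412, 0.2411]
ee_rot: [-0.174, 0.171, -0.686, 0.686]
wrist_force: [0.3, 0.8, 0.1]
opening: 0.0435
```

```bash
python3 -c "
from ov import *
go(.6868,-.030,.24,-45.3)
overlay('pics/zs19.png',.1159,220,200,100,110,4)
T=Cam('top'); cv2.imwrite('pics/t19.png',T.img)
np.set_printoptions(precision=4)
a=tip('side','bench_bottle_center');b=tip('top','bench_bottle_center');print(a,b)
"
```

```text
clock 26.9 p [0.6 0.1 0.2] jaw -61.7 turn units -3.28 shift mm [ 39.6   1.1 201.7] F [0.3 0.8 0.1] open 43.5 j [ 0.1  0.2 -0.5  1.6  0.1  1.4 -1.5]
[0.6 0.1 0.2] [-0.5  0.8  0.4] 0.04361695036142643
[(array([258.304, 257.904]), 0.6)] [(array([265.792, 186.288]), 0.87), (array([209.216, 258.912]), 0.67)]
```

View pics/zs19.png

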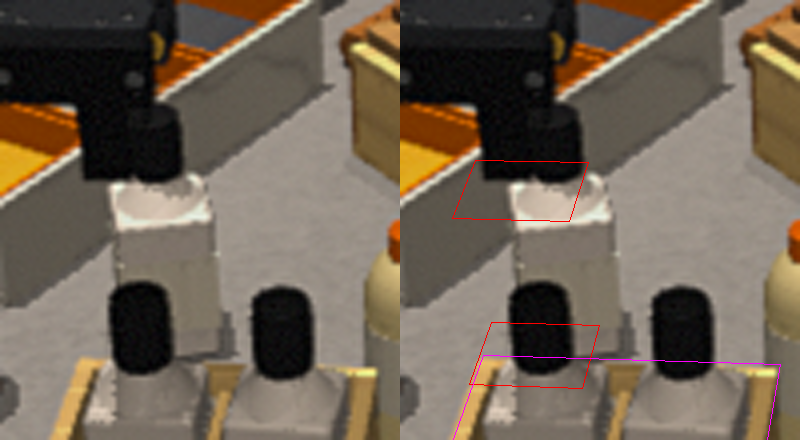

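View pics/t19.png

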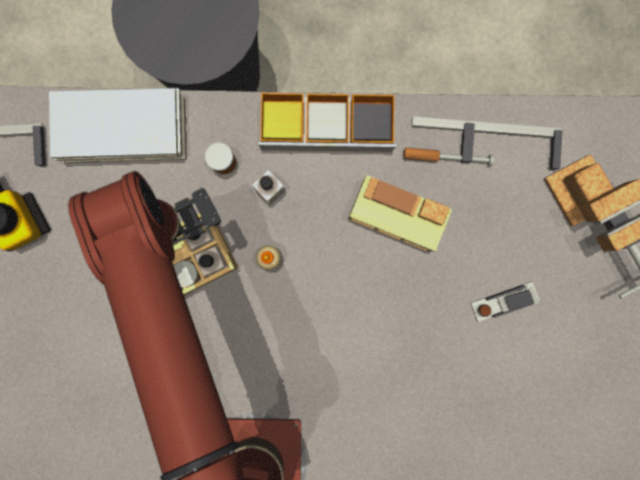

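Rack bottle stands in the far-right cell, cap at side px (255,282), level with its neighbour; bench bottle unmoved at top px (267,184). Now fetch the bench bottle.

servo_tool(commands=[{"x":0,"y":0,"z":0,"turn":-1.6},{"x":0,"y":0,"z":0,"turn":-1.7},{"x":4,"y":0,"z":20,"turn":0},{"x":6,"y":0,"z":30,"turn":0},{"x":6,"y":0,"z":30,"turn":0},{"x":6,"y":0,"z":30,"turn":0},{"x":6,"y":0,"z":30,"turn":0},{"x":6,"y":0,"z":30,"turn":0},{"x":4,"y":0,"z":20,"turn":0},{"x":2,"y":0,"z":12,"turn":0},{"x":0,"y":0,"z":0,"turn":0}], gripper=-1)

```text
clock: 28.48
eef_pos: [0.6863, -0.0313, 0.2382]
ee_rot: [0.269, -0.269, 0.654, -0.654]
wrist_force: [-0.4, 0.6, -0.7]
opening: 0.0868
```

```bash
python3 -c "
from ov import *
go(.6867,-.0295,.115,-45.3)
S=Cam('side');T=Cam('top')
def z(c,x0,y0,w,h,f,n): cv2.imwrite(n,cv2.resize(c.img[y0:y0+h,x0:x0+w],None,fx=f,fy=f,interpolation=cv2.INTER_CUBIC))
z(S,200,120,140,180,4,'pics/zs20.png')
z(T,160,130,190,165,4,'pics/zt20.png')
print(((S.proj([.6867,-.0295,.15])-[200,120]+.5)*4),((S.proj([.6867,-.0295,.112])-[200,120]+.5)*4))
"
```

```text
clock 28.48 p [ 0.7 -0.   0.2] jaw -45.3 turn units 0.0 shift mm [ -1.6 123.2  -0.9] F [-0.4  0.6 -0.7] open 86.8 j [ 0.3  0.5 -0.5  1.3  0.2  1.4 -0.9]
[[240.4 433.5]] [[244.9 491.9]]
```

View pics/zs20.png

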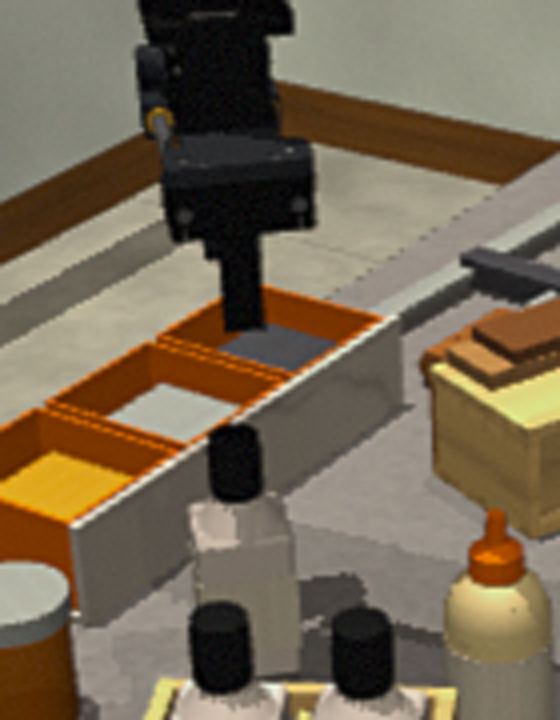

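View pics/zt20.png

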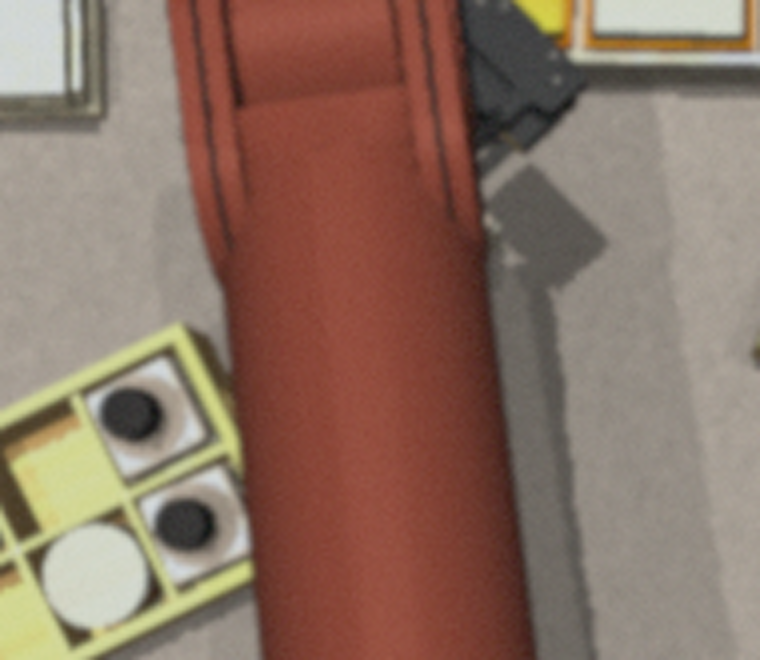

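Top view shows the rack bottle seated in the far-right cell. Descend on the bench bottle's cap with a small correction.

servo_tool(commands=[{"x":-2.5,"y":12,"z":0,"turn":0},{"x":0,"y":22,"z":0,"turn":0},{"x":0,"y":22,"z":0,"turn":0},{"x":0,"y":22,"z":0,"turn":0},{"x":0,"y":20,"z":0,"turn":0},{"x":0,"y":14,"z":0,"turn":0},{"x":0,"y":8,"z":0,"turn":0},{"x":0,"y":2,"z":0,"turn":0},{"x":0,"y":0,"z":0,"turn":0}])

```text
clock: 29.7
eef_pos: [0.6882, -0.029, 0.117]
ee_rot: [-0.27, 0.269, -0.654, 0.654]
wrist_force: [0.9, -1.3, 0.6]
opening: 0.0869
```

servo_tool(commands=[{"x":0,"y":0,"z":0,"turn":0},{"x":0,"y":0,"z":0,"turn":0},{"x":0,"y":0,"z":0,"turn":0},{"x":0,"y":0,"z":0,"turn":0},{"x":0,"y":0,"z":0,"turn":0},{"x":0,"y":0,"z":0,"turn":0},{"x":0,"y":0,"z":0,"turn":0}], gripper=1, newtons=30)

```text
clock: 30.58
eef_pos: [0.688, -0.0291, 0.1166]
ee_rot: [-0.269, 0.269, -0.654, 0.654]
wrist_force: [-0.0, 0.2, -0.0]
opening: 0.0295
```

```bash
python3 -c "
from ov import *
go(.6867,-.0295,.3,-45.3)
S=Cam('side')
def z(c,x0,y0,w,h,f,n): cv2.imwrite(n,cv2.resize(c.img[y0:y0+h,x0:x0+w],None,fx=f,fy=f,interpolation=cv2.INTER_CUBIC))
z(S,200,180,140,120,5,'pics/zs21.png')
print(pose()[1].tolist())
"
```

```text
clock 30.57 p [ 0.7 -0.   0.1] jaw -45.2 turn units 0.02 shift mm [   1.2 -183.4   -0.6] F [-0.   0.2 -0. ] open 29.5 j [ 0.3  0.5 -0.5  1.5  0.2  1.2 -1. ]
[0.6880277887810088, -0.02916338990585987, 0.11657185066515392]
```

View pics/zs21.png

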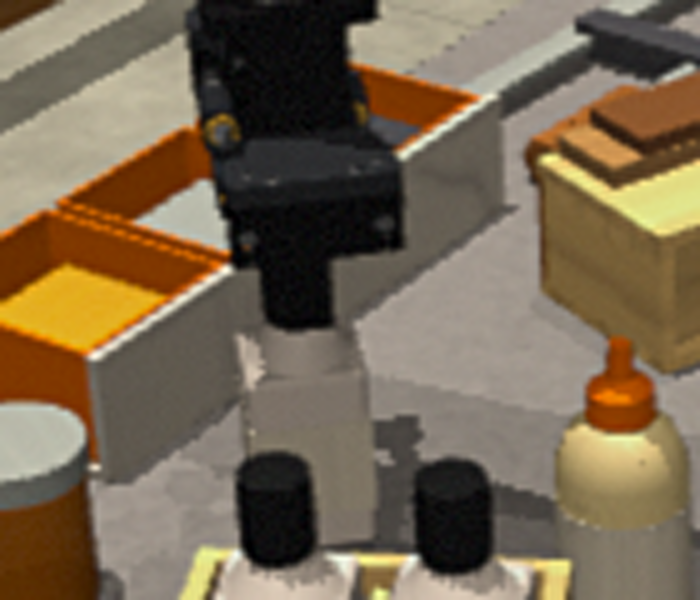

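servo_tool(commands=[{"x":0,"y":-8,"z":0,"turn":0},{"x":0,"y":-18,"z":0,"turn":0},{"x":0,"y":-25,"z":0,"turn":0},{"x":0,"y":-25,"z":0,"turn":0},{"x":0,"y":-25,"z":0,"turn":0},{"x":0,"y":-25,"z":0,"turn":0.5},{"x":0,"y":-25,"z":0,"turn":1.0},{"x":0,"y":-25,"z":0,"turn":1.0},{"x":0,"y":-12,"z":0,"turn":0.8},{"x":0,"y":0,"z":0,"turn":0}])

```text
clock: 31.88
eef_pos: [0.6883, -0.0286, 0.3069]
ee_rot: [-0.174, 0.172, -0.685, 0.686]
wrist_force: [0.2, -0.1, -1.7]
opening: 0.0293
```

```bash
python3 -c "
from ov import *
go(.536,.2015,.3,-61.9)
"
```

```text
clock 31.88 p [ 0.7 -0.   0.3] jaw -61.7 turn units 0.05 shift mm [  26.     6.5 -274.8] F [ 0.2 -0.1 -1.7] open 29.3 j [ 0.3  0.4 -0.4  1.2  0.2  1.6 -1.2]
```

servo_tool(commands=[{"x":1,"y":0,"z":-8,"turn":0},{"x":2,"y":0,"z":-16,"turn":0},{"x":2,"y":0,"z":-24,"turn":0},{"x":2,"y":0,"z":-24,"turn":0},{"x":2,"y":0,"z":-24,"turn":0},{"x":2,"y":0,"z":-24,"turn":0},{"x":2,"y":0,"z":-24,"turn":0},{"x":3,"y":0,"z":-24,"turn":0},{"x":3,"y":0,"z":-24,"turn":0},{"x":2,"y":0,"z":-24,"turn":0},{"x":2,"y":0,"z":-24,"turn":0},{"x":2,"y":0,"z":-20,"turn":0},{"x":1,"y":0,"z":-10,"turn":0},{"x":0,"y":0,"z":-5,"turn":0},{"x":0,"y":0,"z":0,"turn":0},{"x":0,"y":20,"z":0,"turn":0},{"x":0,"y":25,"z":0,"turn":0},{"x":0,"y":20,"z":0,"turn":0},{"x":0,"y":12,"z":0,"turn":0},{"x":0,"y":0,"z":0,"turn":0}])

```text
clock: 34.38
eef_pos: [0.5346, 0.2002, 0.2269]
ee_rot: [-0.172, 0.173, -0.686, 0.686]
wrist_force: [0.3, 0.3, -2.3]
opening: 0.0296
```

```bash
python3 -c "
from ov import *
go(.536,.2015,.22,-61.9)
overlay('pics/zs22.png',.1166,210,220,100,130,4)
print(pose()[1].tolist())
"
```

```text
clock 34.38 p [0.5 0.2 0.2] jaw -61.8 turn units 0.03 shift mm [-1.9  6.9 -0.5] F [ 0.3  0.3 -2.3] open 29.6 j [ 0.1  0.2 -0.6  1.6  0.1  1.3 -1.6]
[0.5 0.2 0.2] [-0.2  0.1 -1.3] 0.02934517851476517
[0.5349448612545564, 0.20053317210791172, 0.22782627622626814]
```

View pics/zs22.png

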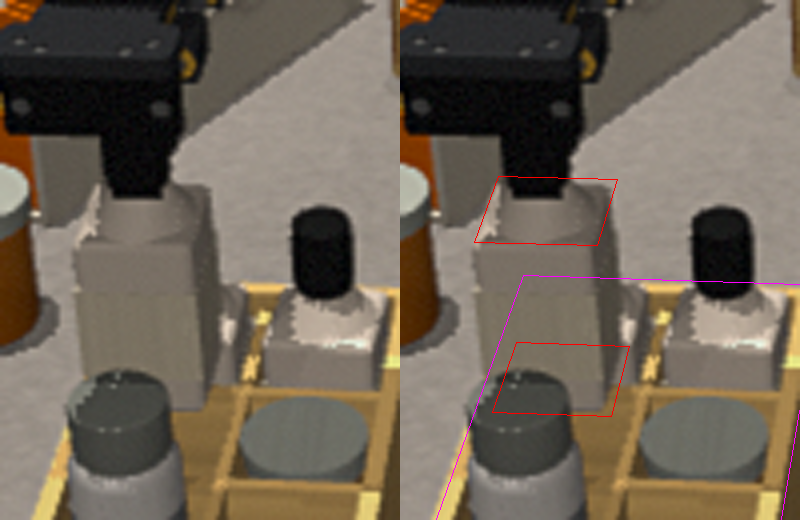

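```bash
python3 -c "
from ov import *
overlay('pics/zs23.png',.1166,222,255,55,75,7)
print(pose()[1].tolist())
"
```

```text
[0.5 0.2 0.2] [-0.3  0.5 -3. ] 0.02930809242056404
[0.5351194970728095, 0.2007907035512543, 0.22829731905815134]
```

View pics/zs23.png

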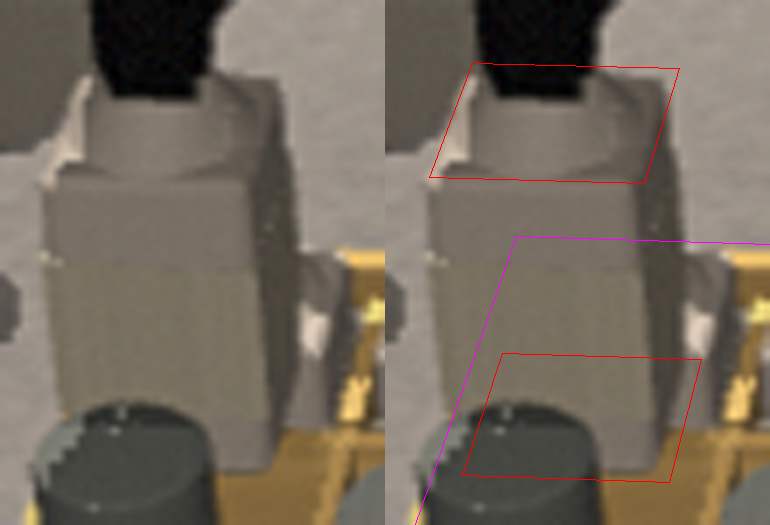

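servo_tool(commands=[{"x":1,"y":5,"z":0,"turn":0},{"x":0,"y":6,"z":0,"turn":0},{"x":0,"y":6,"z":0,"turn":0},{"x":0,"y":6,"z":0,"turn":0},{"x":0,"y":6,"z":0,"turn":0},{"x":0,"y":6,"z":0,"turn":0},{"x":0,"y":6,"z":0,"turn":0},{"x":0,"y":0,"z":0,"turn":0}])

```text
clock: 35.48
eef_pos: [0.5335, 0.2002, 0.186]
ee_rot: [0.173, -0.173, 0.686, -0.686]
wrist_force: [0.1, -0.8, -2.8]
opening: 0.0294
```

```bash
python3 -c "
from ov import *
overlay('pics/zs24.png',.1166,210,220,100,130,4)
print(pose()[1].tolist())
"
```

```text
[0.5 0.2 0.2] [ 0.5 -0.  -3.3] 0.029624729590822088
[0.5336797217368461, 0.20027843577435883, 0.18638981837888746]
```

View pics/zs24.png

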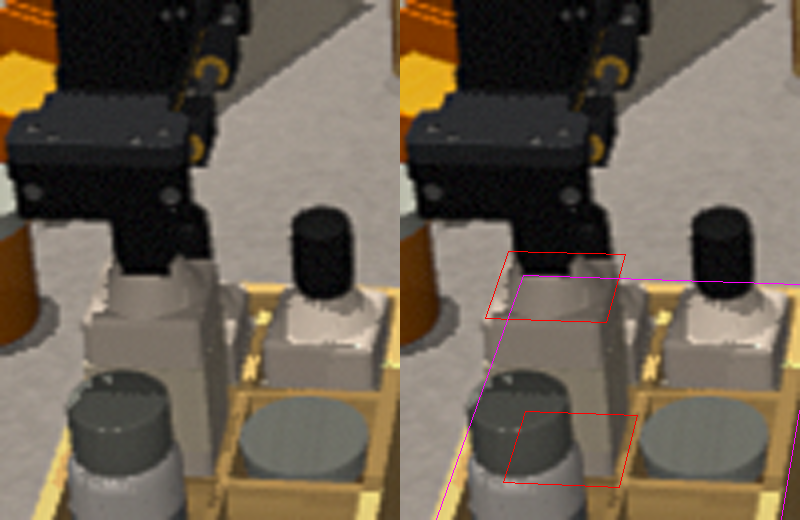

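Base is inside the far-middle cell (right edge px ~265, gap to the middle board visible), no side force. Lower on.

servo_tool(commands=[{"x":0,"y":5,"z":0,"turn":0},{"x":0,"y":8,"z":0,"turn":0},{"x":0,"y":8,"z":0,"turn":0},{"x":0,"y":8,"z":0,"turn":0},{"x":0,"y":8,"z":0,"turn":0},{"x":0,"y":8,"z":0,"turn":0},{"x":0,"y":7,"z":0,"turn":0},{"x":0,"y":4,"z":0,"turn":0},{"x":0,"y":1,"z":0,"turn":0},{"x":0,"y":0,"z":0,"turn":0}])

```text
clock: 36.78
eef_pos: [0.5339, 0.2004, 0.1297]
ee_rot: [0.173, -0.173, 0.686, -0.686]
wrist_force: [0.6, 0.5, -3.5]
opening: 0.0297
```

servo_tool(commands=[{"x":0,"y":1,"z":0,"turn":0},{"x":0,"y":1,"z":0,"turn":0},{"x":0,"y":1,"z":0,"turn":0},{"x":0,"y":0,"z":0,"turn":0}])

```text
clock: 37.28
eef_pos: [0.5337, 0.2003, 0.1265]
ee_rot: [0.173, -0.173, 0.686, -0.686]
wrist_force: [0.9, -0.5, -3.5]
opening: 0.0296
```

servo_tool(commands=[{"x":0,"y":1,"z":0,"turn":0},{"x":0,"y":0.5,"z":0,"turn":0},{"x":0,"y":0.5,"z":0,"turn":0},{"x":0,"y":0,"z":0,"turn":0}])

```text
clock: 37.78
eef_pos: [0.5343, 0.2004, 0.1254]
ee_rot: [-0.173, 0.172, -0.686, 0.686]
wrist_force: [-2.5, -0.7, 5.3]
opening: 0.0294
```

```bash
python3 -c "
from ov import *
overlay('pics/zs25.png',.1166,210,220,100,130,4)
print(pose()[1].tolist(),pose()[0]['wrist_force'])
"
```

```text
[0.5 0.2 0.1] [-1.1 -0.9  4.6] 0.029856606021881837
[0.5342453239835646, 0.20042198992450788, 0.12538777484151659] [-1.1 -0.9  4.6]
```

View pics/zs25.png

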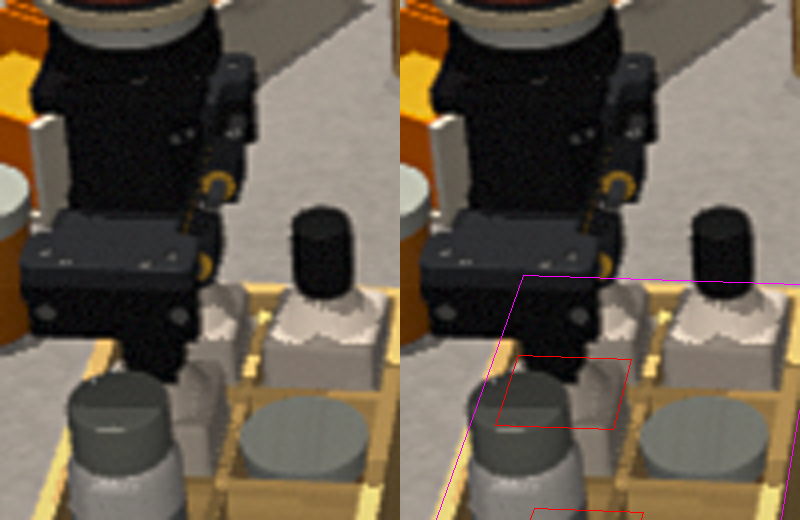

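Floor contact (+4.6 N) at base height 8.8 mm, as expected. Release and lift away.

servo_tool(commands=[{"x":0,"y":0,"z":0,"turn":0},{"x":0,"y":0,"z":0,"turn":0},{"x":0,"y":0,"z":0,"turn":0},{"x":0,"y":-5,"z":0,"turn":0},{"x":0,"y":-15,"z":0,"turn":0},{"x":0,"y":-25,"z":0,"turn":0},{"x":0,"y":-30,"z":0,"turn":0},{"x":0,"y":-30,"z":0,"turn":0},{"x":0,"y":-20,"z":0,"turn":0},{"x":-30,"y":0,"z":0,"turn":0},{"x":-40,"y":0,"z":0,"turn":0},{"x":-50,"y":0,"z":0,"turn":0},{"x":-50,"y":0,"z":0,"turn":0},{"x":-30,"y":0,"z":0,"turn":0},{"x":0,"y":0,"z":0,"turn":0}], gripper=0.0)

```text
clock: 39.7
eef_pos: [0.7106, 0.2962, 0.2488]
ee_rot: [0.173, -0.173, 0.686, -0.685]
wrist_force: [-0.0, 0.1, -0.8]
opening: 0.0435
```

```bash
python3 -c "
from ov import *
S=Cam('side');T=Cam('top')
cv2.imwrite('pics/s26.png',S.img);cv2.imwrite('pics/t26.png',T.img)
cv2.imwrite('pics/zs26.png',cv2.resize(S.img[210:410,200:350],None,fx=3,fy=3,interpolation=cv2.INTER_CUBIC))
print(pose()[0]['clock'],pose()[0]['wrist_force'],pose()[1])
"
```

```text
39.8 [0.1 0.3 0.8] [0.7 0.3 0.3]
```

View pics/zs26.png

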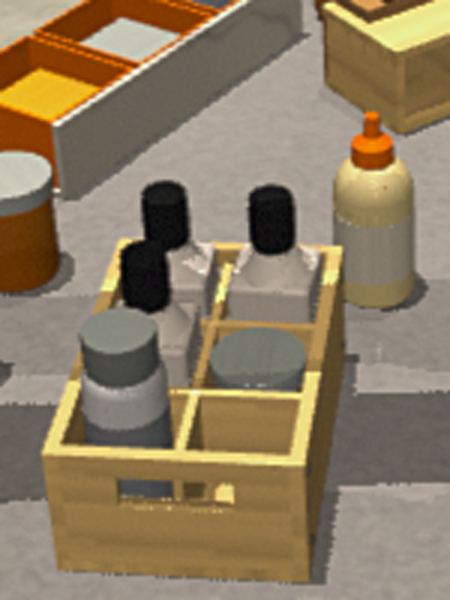

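View pics/t26.png

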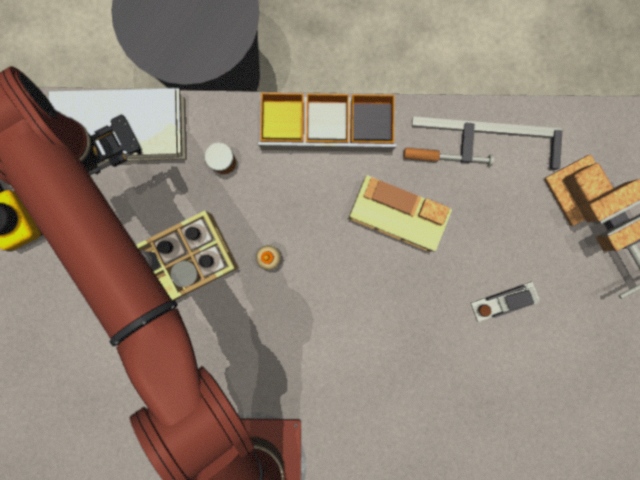

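View pics/s26.png

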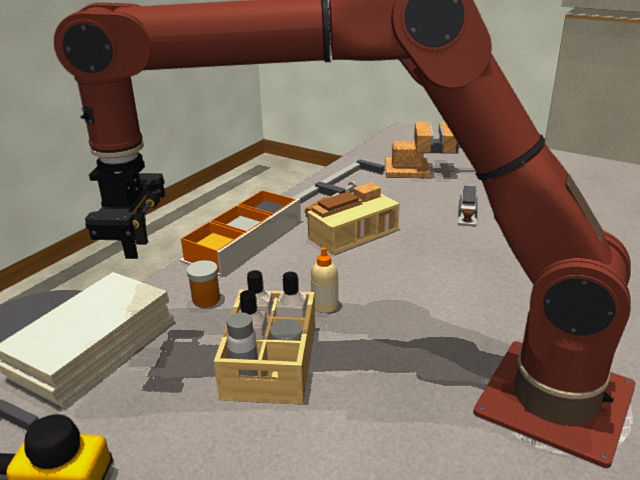

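```bash
python3 -c "
from h import *
S=Cam('side');T=Cam('top')
cv2.imwrite('pics/zt27.png',cv2.resize(T.img[205:315,110:245],None,fx=5,fy=5,interpolation=cv2.INTER_CUBIC))
for u in ((165,188),(145,248),(271,192)): print(S.at((np.array(u)+.5)/3-.5+[200,210],.159))
for n in ('packed_can_center','packed_tin_center','packed_bottle_center','glue_center','jar_center'):
    a=tip('side',n);b=tip('top',n)
    print(n,[x[0].round().tolist() for x in a],[x[0].round().tolist() for x in b])
"
```

```text
[0.57031724 0.13591704 0.159     ]
[0.53759063 0.19787602 0.159     ]
[0.50765782 0.10379266 0.159     ]
packed_can_center [[242.0, 350.0], [376.0, 219.0]] [[143.0, 259.0]]
packed_tin_center [[284.0, 342.0]] [[183.0, 274.0]]
packed_bottle_center [[293.0, 303.0]] [[208.0, 258.0], [170.0, 246.0]]
glue_center [[326.0, 276.0]] [[270.0, 257.0]]
jar_center [[202.0, 286.0], [329.0, 278.0]] [[153.0, 260.0]]
```

View pics/zt27.png

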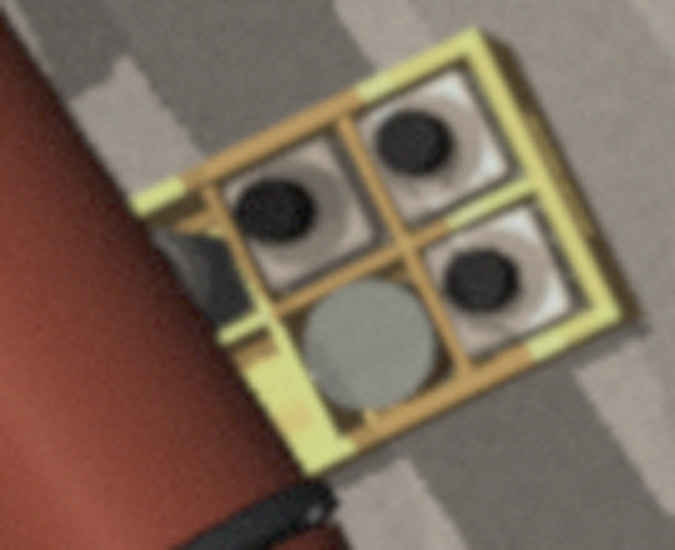

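Both bottles sit square in their cells (top px ≈ (166,246) and (194,234)), caps at the expected places for standing on the crate's floor. The other items are unmoved and the arm is clear of everything. Handing in.

```bash
python3 -c "
from plant import ctrl
print(ctrl.finish_job(), ctrl.read_state()['clock'])"
```

```text
the job is handed in; nothing more can be done
the job is handed in; nothing more can be done
```

Both bottles are packed upright, each in its own cell, and the job is handed in with about 40 s of the 72 s used.

**Rack bottle:** I pulled it out by its base and laid it on the bench. I then regripped it at the cap, tipped it up about its base edge, set it down and regripped it, and lowered it into the far-right cell (crate x = +72, y = +36 mm, taking crate +x to the right and +y away from the robot).

**Bench bottle:** I lifted it by the cap, turned it to match the crate and lowered it into the far-middle cell (x = 0, y = +36 mm).

**Last checks:**
- **On the floor:** Each bottle was released on floor contact, with its base 8–9 mm above the bench by the arm's reading (crate floor 9 mm). The vertical force was about +6 N and +5 N. I saw no side force above about 1 N while lowering.
- **Upright:** In both cameras the bottles look square in their cells. Seen from the side, the cap tops are within about 5 mm of where upright bottles would have them.
- **Everything else:** The packed items and bystanders look where they were, judged by eye and by the networks' centres. The arm ended clear of everything, with no contact force.

**Misses and disagreements:**
- The first move call was refused because rows lacked keys; the arm did not move.
- The two cameras differed by 3–4 mm on the crate's position; I used a value between them.
- In the last check the jar was misreported in the top view, at the can's place. The side view had it about 1 px from where it started.

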